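Fetch the brown pipe ring from behind the spray cans

TASK

The brown pipe ring is wanted on the welding turntable, but it sits on one of the rack's two rear pegs and the spray cans stand close in front. Stand the two cans in front of it upright on the drip tray, lift out the ring and seat it flat over the turntable's locating boss while they are there, then put both cans back upright in the hoops they came from. The third can and the brass bush are to be left where they are.

Things in the scene. Friction and masses are not known exactly. Their poses are not given: they have to be found in the camera images.
- can_rack: Fixed blue rack, 166 x 280 mm plate. Origin: underside, below the middle hoop. +x is to its rear (pegs), y along the row. Three hoops (bore 78 mm, top 24 mm high) at x 0, y -90, 0, +90 mm; a can stands in each, on the plate 5 mm above the origin. Behind, at x +66, y -45 and +45 mm, pegs of 26 mm diameter, top 67 mm high, with a white 54 mm shoulder 33 mm high that carries a ring.
- blue_can_mid (a point): Spray can with a blue cap: grey, white band, 58 mm diameter, 205 mm tall, 0.2 to 0.4 kg. Point: on its axis, half-way up (102.5 mm above its foot). The cap is the top 45 mm, 54 mm wide at its foot, 52 mm near the top: a good grip. z axis up.
- red_can_mid (a point): Spray can with a red cap: white, black band, 58 mm diameter, 190 mm tall, 0.2 to 0.4 kg. Point: on its axis, half-way up (95 mm above its foot). The cap is the top 45 mm, 54 mm wide at its foot, 52 mm near the top: a good grip. z axis up.
- yellow_can_mid (a point): Spray can with a yellow cap: white with red stripes, 65 mm diameter, 225 mm tall, 0.2 to 0.4 kg. Point: on its axis, half-way up (112.5 mm above its foot). The cap is the top 45 mm, about 62 mm wide: a good grip. z axis up.
- pipe_ring_mid (a point): The pipe ring: a thin-walled ring of brown steel, 60 mm outside, bore about 52 mm, 22 mm high, 0.14 kg, lying flat on a rear peg's shoulder, round the peg (it stands behind the gap between two hoops). Point: its centre, half-way up. z axis up. Grasp across the outside, 60 mm.
- brass_bush_mid (a point): Brass bush, thick-walled: 48 mm outside, bore 36 mm, 30 mm high, on the other rear peg; it stays. Point: its centre, half-way up.
- drip_tray: Fixed shallow tray, aluminium with a black rubber mat, 210 (x) x 110 (y) mm, rim 12 mm high, mat 4 mm above the origin. Origin: centre of its underside. Like the rack and the turntable it stands on a perforated steel plate whose top is 50 mm above the bench. Two cans fit one behind the other, for instance at x -50 and +50 mm.
- boss_seat (a point): The welding turntable's locating boss. Point: on its upright axis, at the height of the shoulder on which the ring lies (110 mm above the bench). Shoulder 56 mm in diameter, standing 15 mm above the dark round table (120 mm in diameter); above it a brass spigot, 32 mm in diameter, 16 mm high, tapered at the top, that goes inside the ring.
Not all that is in view belongs to the job. Leave any orange look-alike of the part that bears red_can_mid alone.

How it is judged:
By the outcome, as a careful person would: the job done as asked, in the order asked, and still so for the second after the job is handed in, with the robot touching nothing.
It also fails if it takes over 120 s, if anything falls off the work surface, if the arm or the gripper's body presses on something with over 40 N, if the wrist force passes 120 N, or if a joint passes its speed limit or range.

ROBOT

A 6-joint arm with a two-finger parallel gripper is mounted at the origin on the work surface; the furniture and walls round the work are solid. World frame = base frame: x ahead of the robot, y to its left, z up, the work surface at z = 0. Lengths are in mm, angles in rad, forces in N, time in s.
With the tool pointing down it reaches from about 300 to 775 mm from the base axis. Payload 14.6 kg.
Tool frame: the origin (TCP) lies midway between the tips of the shut fingers; the grasp point (between the pads) lies 19 mm behind it (manip.grip_point_offset is the distance from the TCP to the grasp point, in mm); x points along the fingers, z is the direction in which the jaws open and shut, and the axes are right-handed (so a half turn about x gives the same grasp; the last joint's range is limited). The gripper opens to 94 mm and grips with 3 to 60 N. Pads are 16 mm wide; open, the fingers measure 119 mm over their backs; the gripper's body (75 mm by 177 mm) begins 78 mm behind the grasp point.
Start: joints at [1.243, 0.3, 1.521, -0, 1.321, -0.067], TCP at [141.817, 531.392, 205.446] pointing down, gripper open.
Joint ranges: [-3.03, 3.03], [-0.79, 2.21], [0.23, 2.52], [-1.04, 4.18], [0, 3.07], [-2.55, 2.55]. Speed limits (rad/s): [2.22, 2.22, 2.57, 3.14, 3.14, 3.14].

INTERFACE

Orientations are given as [roll, pitch, yaw] about the fixed x, y, z axes, in that order (R = Rz(yaw) Ry(pitch) Rx(roll)).
In Python, from cell import manip, camera, calibration, order gives the robot as it stands.
- The arm moves only by the tool jog_arm, never from a script. Its arguments are lists of equal length, an entry for each row: "turn": the turn, a rotation vector about the tool's x, y, z in degrees, a list of three; "dp": the shift along the tool's x, y, z in cm, a list of three; "gripper": the closure, from 0 (fully open) to 1 (shut). In form: {"turn": [[ax, ay, az], ...], "dp": [[tx, ty, tz], ...], "gripper": [gripper, ...]}. A call has 1 to 8 rows; each row shifts and turns the pose as measured when the row begins, along the tool's axes as they then stand; what a row does not reach is not made up. A row lasts 1/8 s, in which the tool goes at most 62.5 mm and 10.7 degrees, less where a joint would pass 70% of its speed; a pose out of reach is approached as far as the arm can. A call is refused whole if a number of a shift passes 6.25 or a number of a turn 10.7, either way. A call with a gripper value outside its range is refused whole. The fingers move at their own pace and stop on an object; "grip_force" is the grip in N (left out, the last holds). Time passes only in rows, so rows that do not move let the fingers close. It gives the time, the measured TCP pose, the force and the opening at its end, in the units of the state.
- manip.read_state(): the state, without advancing time (a new reading comes with each control period).
- camera(name): name is "scene" or "top" or "wrist"; returns (picture, depth): 420x560x3 uint8, red, green, blue; 420x560 float32, mm along the optical axis (not along the pixel's ray), 0 where there is no reading.
- calibration(name): a dict with "K" (3x3 intrinsics, pixels), "distortion" ([k1, k2, p1, p2, k3] as OpenCV has them; the pictures are not rectified), "world_from_camera" (4x4, takes a point from camera to world coordinates). Camera axes: x right, y down, z forward; pixel columns grow to the right and rows downward; lengths in mm; the calibration is good to about 2 mm. A picture is of the moment at which its call begins: read the wrist's pose just before it. calibration takes no time and is no camera call; for the wrist camera it gives the pose at the moment of the call.
- order.sign_off(): hands the job in, once; it reports no verdict.
The state is a dict: "clock": time; "joints": joint angles; "qd": joint speeds; "effort": joint torques, N m; "eef_pos": TCP position; "eef_rot": TCP orientation; "wrist_force": force on the tool from outside, world axes, zero at the start; "moment": the same for the moment, N m; "finger_gap": finger opening in mm.
Only numpy, scipy, OpenCV 4.12 (cv2) and the standard library are available. Lean on these libraries where they do the work, as an engineer would, in place of code of your own. Each camera call takes 0.05 s, during which the arm holds its last target.

## Working session

There is one attempt and no reset: what is moved stays moved. The work goes in short steps, Python scripts to look and compute and a tool call to move; the robot and the scene stay as the last step left them, time stands still between calls to the robot, and variables do not carry over. Pictures are saved under pics/ and viewed, and the job is handed in when it is done.

Besides the shell and the picture viewer there is one more tool, called after "Request:" as name(argument=value, ...) on one line, values as JSON. jog_arm: Moves the arm, as the interface text tells. Its arguments: {"type":"object","properties":{"turn":{"type":"array","items":{"type":"array","items":{"type":"number"}}},"dp":{"type":"array","items":{"type":"array","items":{"type":"number"}}},"gripper":{"type":"array","items":{"type":"number"}},"grip_force":{"type":"number"}},"required":["turn","dp","gripper"]}

```bash
ls; mkdir -p pics
cat > h.py <<'E'
import numpy as np, cv2
from cell import manip, camera, calibration, order
def snap(n,f):
    c=calibration(n); p,d=camera(n); cv2.imwrite('pics/'+f+'.png',p[:,:,::-1]); np.savez('pics/'+f+'.npz',p=p,d=d,K=np.array(c['K']),D=np.array(c['distortion']),T=np.array(c['world_from_camera'])); return p,d,c
def load(f):
    return np.load('pics/'+f+'.npz')
def ray(L,uv):
    n=cv2.undistortPoints(np.array([[uv]],float),L['K'],L['D'])[0,0]
    T=L['T']; return T[:3,3],T[:3,:3]@np.array([n[0],n[1],1.])
def onz(L,uv,z):
    o,r=ray(L,uv); return o+r*(z-o[2])/r[2]
def cloud(L):
    d=L['d'];v,u=np.nonzero(d>0)
    n=cv2.undistortPoints(np.stack([u,v],1).astype(float)[:,None],L['K'],L['D'])[:,0]
    P=np.c_[n,np.ones(len(n))]*d[v,u][:,None]
    return P@L['T'][:3,:3].T+L['T'][:3,3],u,v
E
python3 - <<'E'
from h import *
for n in ['scene','top','wrist']:
    snap(n,n+'0'); L=load(n+'0'); print(n,L['T'].round(2).tolist(),L['K'][0,0])
print(manip.read_state(), manip.grip_point_offset)
E
```

```text
pics
scene [[1.0, 0.02, 0.01, 504.18], [0.0, -0.49, 0.87, -1159.54], [0.02, -0.87, -0.49, 824.82], [0.0, 0.0, 0.0, 1.0]] 463.5604739801034
top [[0.39, -0.88, 0.27, 189.26], [-0.92, -0.37, 0.11, -41.63], [0.0, -0.3, -0.95, 1257.42], [0.0, 0.0, 0.0, 1.0]] 444.2201849045994
wrist [[0.26, 0.93, 0.26, 65.53], [0.97, -0.25, -0.07, 552.68], [-0.0, 0.27, -0.96, 385.47], [0.0, 0.0, 0.0, 1.0]] 324.35259712384124
{'clock': 0.15, 'joints': array([ 1.24343585e+00,  3.00322001e-01,  1.52141030e+00,  1.67394588e-06,
        1.32069128e+00, -6.65893049e-02]), 'qd': array([-8.76466580e-04,  7.07925383e-05, -2.58804818e-03,  2.16423759e-03,
       -1.85510975e-03, -7.41450199e-04]), 'effort': array([ 1.70590873e-03, -5.31960011e+01, -3.52819347e+01,  7.08360365e-02,
        2.35469715e-02, -9.28515897e-05]), 'eef_pos': array([141.74075795, 531.22911986, 205.0403634 ]), 'eef_rot': array([ 3.07305189,  1.5699654 , -1.90010868]), 'wrist_force': array([-0.28354315,  0.49769897,  0.01110127]), 'moment': array([-0.00513149,  0.02626911,  0.03632405]), 'finger_gap': 93.84828647747085} 18.8
```

View pics/scene0.png

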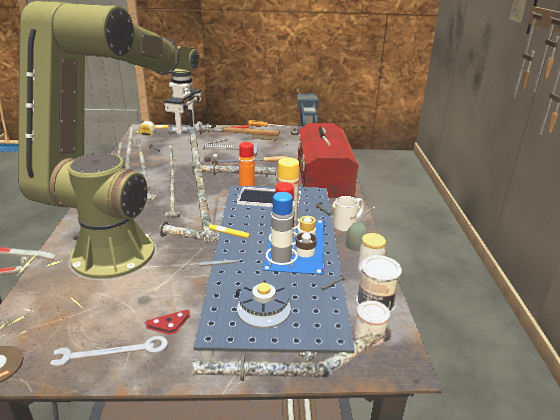

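View pics/top0.png

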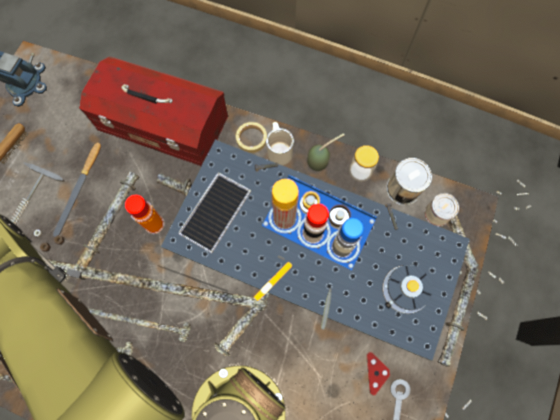

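View pics/wrist0.png

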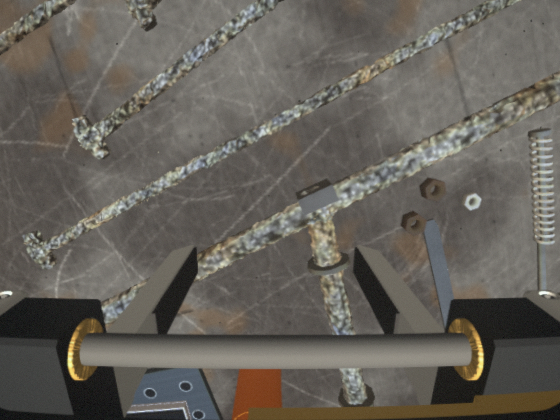

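Run:
```python
import cv2
a=cv2.imread('pics/top0.png')[160:290,160:390];cv2.imwrite('pics/c1.png',cv2.resize(a,None,fx=3.4,fy=3.4,interpolation=2))
a=cv2.imread('pics/scene0.png')[130:340,210:390];cv2.imwrite('pics/c2.png',cv2.resize(a,None,fx=2.8,fy=2.8,interpolation=2))
```

```text
(no output)
```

View pics/c1.png

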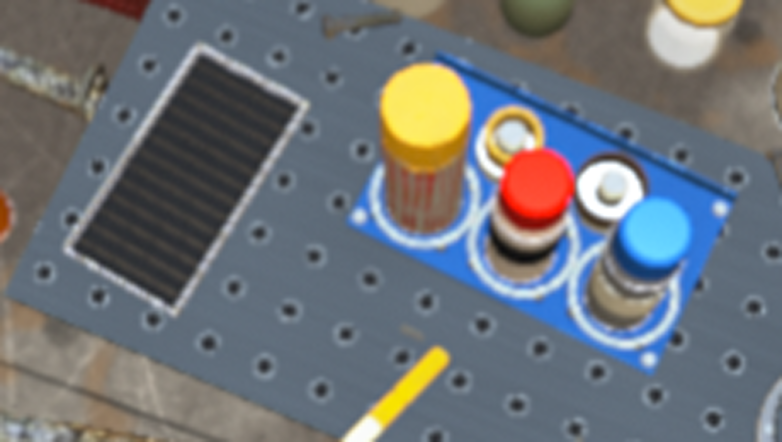

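View pics/c2.png

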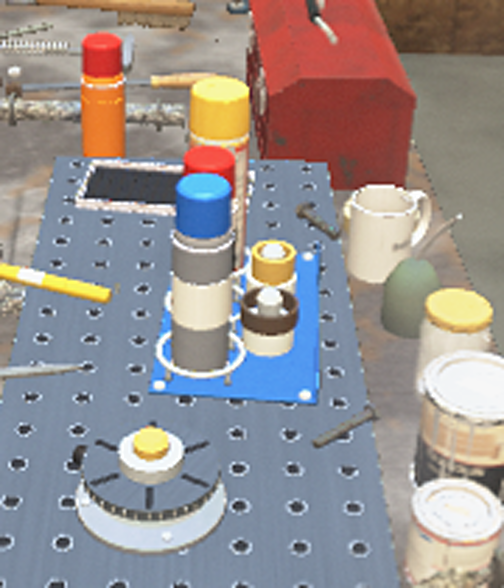

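```bash
cat > m.py <<'E'
from h import *
def hsv(L): return cv2.cvtColor(L['p'],cv2.COLOR_RGB2HSV)
def pts(L,lo,hi,zr,box=(300,800,-400,300)):
    P,u,v=cloud(L);H=hsv(L)[v,u]
    m=np.all((H>=lo)&(H<=hi),1)&(P[:,2]>zr[0])&(P[:,2]<zr[1])&(P[:,0]>box[0])&(P[:,0]<box[1])&(P[:,1]>box[2])&(P[:,1]<box[3])
    return P[m],u[m],v[m]
E
python3 - <<'E'
from m import *
for n in ['top0','scene0']:
    L=load(n)
    for nm,lo,hi,h in [('blue',(95,120,120),(115,255,255),55+205),('red',(0,180,120),(6,255,255),55+190),('yellow',(18,140,140),(30,255,255),55+225),('brass',(15,80,60),(28,255,255),113),('brown',(0,20,20),(20,150,110),105)]:
        P,u,v=pts(L,lo,hi,(h-9,h+9))
        if len(P)<8: print(n,nm,len(P));continue
        (c,r)=cv2.minEnclosingCircle(P[:,:2].astype(np.float32))
        print(n,nm,len(P),np.round(c,1),round(r,1),'med',np.median(P,0).round(1),(P[:,:2].min(0)/2+P[:,:2].max(0)/2).round(1), 'px',u.mean().round(),v.mean().round())
    P,u,v=pts(L,(100,150,100),(118,255,255),(49,62))
    r=cv2.minAreaRect(P[:,:2].astype(np.float32));print(n,'plate',r,P[:,2].mean())
    print(cv2.boxPoints(r))
E
```

```text
top0 blue 365 [513.8 -88.8] 26.4 med [510.9 -89.9 260.7] [513.4 -89.3] px 353.0 228.0
top0 red 314 [518.9  -1.5] 25.0 med [516.1  -0.9 245.4] [517.2  -1.6] px 317.0 214.0
top0 yellow 486 [529.6  88.6] 30.9 med [527.8  88.6 280. ] [528.4  89. ] px 285.0 191.0
top0 brass 498 [ 616.3 -152.8] 213.7 med [764.8 -58.3 111.4] [ 628.4 -124.8] px 359.0 168.0
top0 brown 65 [626.3 -69.6] 154.9 med [554.9 -61.5 102.7] [620.4 -82.6] px 341.0 223.0
top0 plate ((556.9982299804688, -6.6226043701171875), (280.2088317871094, 166.52542114257812), 85.16304779052734) 55.94791057256437
[[ 462.21838 -139.2073 ]
 [ 628.15076 -153.24881]
 [ 651.7781   125.9621 ]
 [ 485.8457   140.0036 ]]
scene0 blue 182 [512.1 -92.7] 25.5 med [511.7 -98.9 260.7] [511.7 -93. ] px 282.0 197.0
scene0 red 125 [518.2  -4.8] 24.7 med [517.3  -9.6 245.8] [518.6  -5.2] px 284.0 187.0
scene0 yellow 61 [528.1  83.5] 29.8 med [528.   66.  275.2] [528.2  73.5] px 288.0 166.0
scene0 brass 408 [ 616.6 -155.3] 216.6 med [757.3 -58.9 111.7] [ 629.  -125.2] px 346.0 240.0
scene0 brown 82 [584.2 -53.6] 32.2 med [579.4 -70.6 101.4] [581.4 -54. ] px 306.0 241.0
scene0 plate ((554.0208740234375, -8.184371948242188), (280.01873779296875, 162.0275421142578), 85.85306549072266) 56.5403614813019
[[ 463.0945  -141.9687 ]
 [ 624.6978  -153.68565]
 [ 644.94727  125.59996]
 [ 483.34393  137.31691]]
```

Run:
```python
from m import *
for n in ['top0','scene0']:
    L=load(n)
    P,u,v=pts(L,(15,80,100),(32,255,255),(110,134),(380,560,-380,-180))
    print(n,'spigot',len(P),P.mean(0).round(1),P.min(0).round(1),P.max(0).round(1),u.mean(),v.mean())
    P,u,v=pts(L,(0,0,0),(180,120,55),(45,62),(300,800,120,400))
    k=(P[:,2]>0)
    im=np.zeros(L['d'].shape,np.uint8);im[v,u]=255
    im=cv2.morphologyEx(im,cv2.MORPH_CLOSE,np.ones((5,5)));im=cv2.morphologyEx(im,cv2.MORPH_OPEN,np.ones((5,5)))
    c=max(cv2.findContours(im,0,2)[0],key=cv2.contourArea)
    Q=np.array([onz(L,p[0],54)[:2] for p in c.astype(float)]);r=cv2.minAreaRect(Q.astype(np.float32));print('tray',r,cv2.boxPoints(r).round(1).tolist(),c[:,0].mean(0))
    P,u,v=cloud(L);k=(P[:,2]>90)&(P[:,2]<100)&(P[:,0]>350)&(P[:,0]<600)&(P[:,1]<-170)&(P[:,1]>-400)
    print('table',cv2.minEnclosingCircle(P[k][:,:2].astype(np.float32)),np.median(P[k],0))
    k=(P[:,2]>105)&(P[:,2]<114)&(P[:,0]>350)&(P[:,0]<600)&(P[:,1]<-170)&(P[:,1]>-400)
    print('shoulder',cv2.minEnclosingCircle(P[k][:,:2].astype(np.float32)),np.median(P[k],0))
    if n=='scene0':
        k=(P[:,0]>300)&(P[:,0]<650)&(P[:,1]>130)&(P[:,1]<420)&(P[:,2]>62)
    k=(P[:,0]>150)&(P[:,0]<800)&(P[:,1]>-420)&(P[:,1]<320)&(P[:,2]>85)
    im=np.zeros((115,100),np.uint8)
    G={}
    for a,b,z in P[k]: 
        g=(int(a//40)*40,int(b//40)*40); G[g]=max(G.get(g,0),z)
    print(sorted((g,int(z)) for g,z in G.items()))
```

```text
top0 spigot 113 [ 470.2 -292.9  124.7] [ 456.1 -309.3  117.7] [ 486.3 -277.8  130.8] 412.5132743362832 285.53097345132744
tray ((470.63629150390625, 280.60101318359375), (93.9527587890625, 194.03103637695312), 82.88648986816406) [[368.6000061035156, 246.0], [561.0999755859375, 222.0], [572.7000122070312, 315.20001220703125], [380.20001220703125, 339.20001220703125]] [213.87603306 213.87603306]
table ((471.05352783203125, -294.8052062988281), 60.97167205810547) [ 467.01907884 -292.03508967   95.60036689]
shoulder ((470.1343994140625, -293.671875), 28.59019660949707) [ 468.43956871 -287.72625085  110.38833766]
[((400, -360), 101), ((400, -320), 101), ((400, -280), 101), ((440, -360), 112), ((440, -320), 130), ((440, -280), 125), ((440, -240), 100), ((480, -360), 101), ((480, -320), 130), ((480, -280), 114), ((480, -240), 97), ((480, -120), 264), ((480, -80), 264), ((480, -40), 251), ((480, 0), 250), ((480, 40), 283), ((480, 80), 284), ((520, -360), 98), ((520, -320), 100), ((520, -280), 99), ((520, -120), 264), ((520, -80), 263), ((520, -40), 250), ((520, 0), 249), ((520, 40), 284), ((
[... 256 characters left out ...]
, ((680, 200), 101), ((720, -280), 122), ((720, -240), 124), ((720, -200), 123), ((720, -160), 122), ((720, -120), 114), ((720, -80), 116), ((720, -40), 114), ((720, 40), 123), ((720, 80), 87), ((720, 120), 100), ((720, 160), 97), ((720, 200), 101), ((760, -280), 124), ((760, -240), 122), ((760, -200), 123), ((760, -160), 123), ((760, -120), 116), ((760, -80), 116), ((760, -40), 115), ((760, 0), 171), ((760, 40), 142), ((760, 160), 100), ((760, 200), 97)]
scene0 spigot 122 [ 471.8 -299.6  123.2] [ 458.1 -309.7  110.2] [ 484.8 -279.3  129.5] 263.54918032786884 288.172131147541Traceback (most recent call last):
  File "<stdin>", line 10, in <module>
ValueError: max() iterable argument is empty
```

```bash
cat > plan.py <<'E'
from h import *
from scipy.spatial.transform import Rotation as R
import sys,json
def plan(x,y,z,psi,start=None):
    s=manip.read_state(); p=np.array(s['eef_pos']); Rm=R.from_euler('xyz',s['eef_rot']).as_matrix()
    if start is not None: p=np.array(start,float)
    jz=Rm[:,2]; ps0=np.arctan2(jz[1],jz[0])
    print('pos',p.round(1),'psi0',round(ps0,3),'tilt xaxis',Rm[:,0].round(3),'gap',round(float(s['finger_gap']),1),'F',np.round(s['wrist_force'],1),'t',s['clock'])
    # target orientation: tool x down, z (cos psi, sin psi)
    Rt=np.array([[0,-np.sin(psi),np.cos(psi)],[0,np.cos(psi),np.sin(psi)],[-1,0,0]])
    rv=R.from_matrix(Rm.T@Rt).as_rotvec(degrees=True); d=np.array([x,y,z])-p
    n=int(max(1,np.ceil(np.linalg.norm(rv)/10.2),np.ceil(np.linalg.norm(d)/58)))
    print('n',n,'total turn',rv.round(1),'d',d.round(1))
    for i in range(n):
        Ri=Rm@R.from_rotvec(rv*i/n,degrees=True).as_matrix()
        print((rv/n).round(1).tolist(),(Ri.T@d/n/10).round(2).tolist())
if __name__=='__main__': plan(*map(float,sys.argv[1:5]))
E
python3 plan.py 512 -90.5 325 -0.085
python3 - <<'E'
from m import *
L=load('top0');P,u,v=cloud(L);H=hsv(L)[v,u]
k=(u>120)&(u<170)&(v>190)&(v<240)&(H[:,1]>180)&(H[:,0]<15)
print(P[k].min(0),P[k].max(0))
E
```

```text
pos [141.7 531.2 205. ] psi0 1.31 tilt xaxis [-0.    -0.001 -1.   ] gap 93.8 F [-0.3  0.5  0. ] t 0.15
n 13 total turn [79.9 -0.   0. ] d [ 370.3 -621.7  120. ]
[6.1, -0.0, 0.0] [-0.92, -3.98, -3.89]
[6.1, -0.0, 0.0] [-0.92, -4.38, -3.44]
[6.1, -0.0, 0.0] [-0.92, -4.72, -2.95]
[6.1, -0.0, 0.0] [-0.92, -5.01, -2.43]
[6.1, -0.0, 0.0] [-0.92, -5.24, -1.88]
[6.1, -0.0, 0.0] [-0.92, -5.41, -1.3]
[6.1, -0.0, 0.0] [-0.92, -5.52, -0.72]
[6.1, -0.0, 0.0] [-0.92, -5.57, -0.12]
[6.1, -0.0, 0.0] [-0.92, -5.55, 0.48]
[6.1, -0.0, 0.0] [-0.92, -5.46, 1.07]
[6.1, -0.0, 0.0] [-0.92, -5.32, 1.65]
[6.1, -0.0, 0.0] [-0.92, -5.11, 2.21]
[6.1, -0.0, 0.0] [-0.92, -4.84, 2.74]
[350.42660285 412.90272103  -5.30608838] [441.95135366 557.86515905 197.08852717]
```

Request:
jog_arm(turn=[[0,0,0],[0,0,0]], dp=[[-6,0,0],[-6,0,0]], gripper=[0,0], grip_force=25)

```text
clock: 0.4
eef_pos: [141.4, 530.0, 323.3]
eef_rot: [3.079, 1.56, -1.894]
wrist_force: [-0.2, 0.3, -0.2]
finger_gap: 93.5
```

Request:
jog_arm(turn=[[6,0,0],[6,0,0],[6,0,0],[6,0,0],[6,0,0],[6,0,0],[6,0,0],[6,0,0]], dp=[[0,-4,-3.9],[0,-4.4,-3.4],[0,-4.7,-3],[0,-5,-2.4],[0,-5.2,-1.9],[0,-5.4,-1.3],[0,-5.5,-0.7],[0,-5.5,-0.1]], gripper=[0,0,0,0,0,0,0,0])

```text
clock: 1.4
eef_pos: [372.7, 139.6, 328.5]
eef_rot: [-1.87, 1.568, -1.419]
wrist_force: [0.3, 0.3, 0.3]
finger_gap: 93.9
```

```bash
python3 plan.py 512 -90.5 325 -0.085
```

```text
pos [372.7 139.6 328.5] psi0 0.452 tilt xaxis [ 0.    -0.003 -1.   ] gap 93.9 F [0.3 0.3 0.3] t 1.4
n 5 total turn [30.7 -0.   0.2] d [ 139.3 -230.1   -3.5]
[6.1, -0.0, 0.0] [0.09, -5.36, 0.5]
[6.1, -0.0, 0.0] [0.08, -5.27, 1.07]
[6.1, -0.0, 0.0] [0.08, -5.13, 1.63]
[6.1, -0.0, 0.0] [0.08, -4.92, 2.17]
[6.1, -0.0, 0.0] [0.07, -4.66, 2.68]
```

Request:
jog_arm(turn=[[6.1,0,0],[6.1,0,0],[6.1,0,0],[6.1,0,0],[6.1,0,0],[0,0,0]], dp=[[0,-5.4,0.5],[0,-5.3,1.1],[0,-5.1,1.6],[0,-4.9,2.2],[0,-4.7,2.7],[0,0,0]], gripper=[0,0,0,0,0,0])

```text
clock: 2.15
eef_pos: [514.8, -103.5, 327.8]
eef_rot: [-1.972, 1.568, -2.076]
wrist_force: [0.2, 0.7, 0.6]
finger_gap: 94.0
```

```bash
python3 plan.py 512 -90.5 221 -0.085; python3 -c "
from h import *
snap('wrist','w1')"
```

```text
pos [ 514.8 -103.5  327.8] psi0 -0.105 tilt xaxis [-0.001 -0.002 -1.   ] gap 94.0 F [0.2 0.7 0.6] t 2.15
n 2 total turn [-1.1 -0.1  0.1] d [  -2.8   13.  -106.8]
[-0.6, -0.0, 0.1] [5.34, 0.64, -0.2]
[-0.6, -0.0, 0.1] [5.34, 0.64, -0.2]
```

View pics/w1.png

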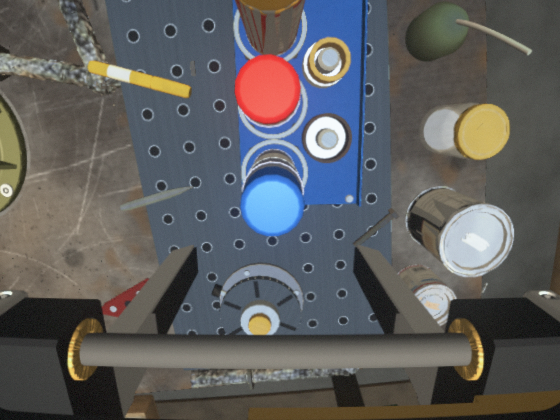

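The wrist picture shows the blue cap (273,205), red cap (268,90), brown ring round the nearer peg (326,138), brass bush (328,60) and the spigot (260,322). The ring candidates are two: (326,138) is dark, thin-walled and dark brown, so it is the ring. (328,60) is yellow and thick-walled, so it is the bush. The crop below confirms this.

Run:
```python
from m import *
L=load('w1');H=hsv(L)
a=cv2.imread('pics/w1.png')[20:180,230:390];cv2.imwrite('pics/c3.png',cv2.resize(a,None,fx=3.5,fy=3.5,interpolation=2))
def cent(lo,hi,box,z,nm):
    m=cv2.inRange(H,lo,hi);b=np.zeros_like(m);b[box[1]:box[3],box[0]:box[2]]=m[box[1]:box[3],box[0]:box[2]]
    c=max(cv2.findContours(b,0,2)[0],key=cv2.contourArea)
    Q=np.array([onz(L,p[0],z)[:2] for p in c.astype(float)],np.float32)
    e=cv2.fitEllipse(c);
    print(nm,cv2.contourArea(c),'px',np.round(e[0],1),'circ',np.round(cv2.minEnclosingCircle(Q)[0],1),round(cv2.minEnclosingCircle(Q)[1],1),'ell',onz(L,e[0],z).round(1))
cent((95,150,150),(108,255,255),(230,165,320,245),258,'blue')
cent((0,180,120),(8,255,255),(220,40,320,130),243,'red')
cent((15,80,80),(32,255,255),(240,305,285,345),124,'spigot')
cent((0,0,0),(25,255,110),(295,108,360,170),105,'ring')
for n,px in [('bolt',(349,199))]: print(onz(L,px,56))
P,u,v=cloud(L)
for c,px in [('blue',(273,205)),('red',(268,90)),('peg',(327,138)),('ring',(326,116)),('ring',(326,160)),('ringL',(306,138)),('ringR',(346,138))]:
    k=(abs(u-px[0])<3)&(abs(v-px[1])<3);print(c,np.median(P[k],0).round(1),H[px[1],px[0]])
```

```text
blue 2705.0 px [271.6 205.6] circ [514.  -87.2] 25.5 ell [513.7 -87.4 258. ]
red 3270.0 px [266.9  88.5] circ [519.5   1.6] 25.1 ell [519.5   2.  243. ]
spigot 349.5 px [259.3 324.5] circ [ 474.  -288.1] 17.5 ell [ 473.4 -287.8  124. ]
ring 48.0 px [329.3 141.8] circ [579.4 -39.8] 26.4 ell [586.3 -54.  105. ]
[ 617.27949899 -140.99410151   56.        ]
blue [515.  -86.3 261.1] [103 135 253]
red [5.203e+02 5.000e-01 2.463e+02] [  2 162 243]
peg [581.9 -48.2 118.6] [105  43 216]
ring [585.3 -23.2 105.7] [ 26  12 152]
ring [581.3 -75.5 105.9] [174  15  83]
ringL [558.3 -46.7 105.2] [106  19 234]
ringR [609.2 -52.2  94. ] [115  22  71]
```

View pics/c3.png

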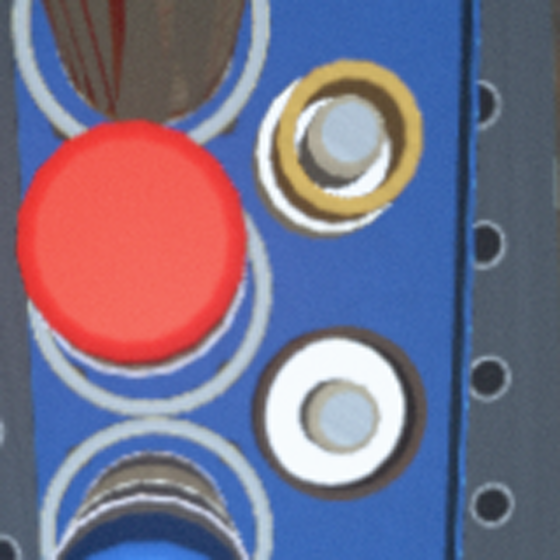

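Confirmed: the brown thin ring sits around the peg behind the red/blue gap, and the bush is behind the red/yellow gap. I'll descend on the blue cap.

```bash
python3 plan.py 513 -89.5 280 -0.085
```

```text
pos [ 514.3 -102.1  328.2] psi0 -0.102 tilt xaxis [-0.001 -0.002 -1.   ] gap 93.4 F [0.3 0.6 0.5] t 2.2
n 1 total turn [-1.  -0.   0.1] d [ -1.3  12.6 -48.2]
[-1.0, -0.0, 0.1] [4.82, 1.25, -0.25]
```

Request:
jog_arm(turn=[[-1,0,0],[0,0,0],[0,0,0]], dp=[[1,1.2,-0.2],[3.5,0,0],[0,0,0]], gripper=[0,0,0])

```text
clock: 2.58
eef_pos: [512.1, -85.2, 282.0]
eef_rot: [-1.505, 1.569, -1.582]
wrist_force: [0.3, -0.8, 1.1]
finger_gap: 93.6
```

```bash
python3 plan.py 513 -89.5 220 -0.085; python3 -c "
from h import *
snap('wrist','w2')"
```

```text
pos [512.1 -85.2 282. ] psi0 -0.077 tilt xaxis [-0.    -0.002 -1.   ] gap 93.6 F [ 0.3 -0.8  1.1] t 2.575
n 2 total turn [0.5 0.  0.1] d [  0.9  -4.3 -62. ]
[0.2, 0.0, 0.1] [3.1, -0.2, 0.06]
[0.2, 0.0, 0.1] [3.1, -0.21, 0.06]
```

View pics/w2.png

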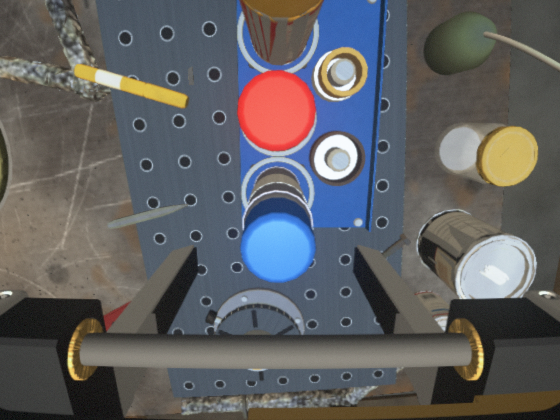

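The blue cap (278,245) is centred between the fingers (midline about column 276).

Request:
jog_arm(turn=[[0.3,0,0],[0,0,0],[0,0,0],[0,0,0],[0,0,0],[0,0,0],[0,0,0],[0,0,0]], dp=[[3,-0.3,0.1],[3,-0.1,0],[0,0,0],[0,0,0],[0,0,0],[0,0,0],[0,0,0],[0,0,0]], gripper=[0,0,0.1,0.6,0.6,0.6,0.6,0.6], grip_force=25)

```text
clock: 3.62
eef_pos: [516.3, -87.3, 232.9]
eef_rot: [-0.249, 1.554, -0.326]
wrist_force: [0.1, 0.4, -2.1]
finger_gap: 54.0
```

```bash
python3 plan.py 513 -89.5 300 -0.085; python3 -c "
from h import *
print(manip.read_state()['joints'])
snap('wrist','w3')"
```

```text
pos [516.3 -87.3 232.9] psi0 -0.077 tilt xaxis [ 0.016 -0.005 -1.   ] gap 54.0 F [ 0.1  0.4 -2.1] t 3.625
n 2 total turn [0.5 0.9 0.2] d [-3.3 -2.2 67.1]
[0.2, 0.5, 0.1] [-3.35, -0.14, -0.1]
[0.2, 0.5, 0.1] [-3.35, -0.13, -0.13]
[-2.36611685e-01  2.09842750e-01  1.56925712e+00 -1.55587116e-03
  1.34553570e+00 -1.59653971e-01]
```

Request:
jog_arm(turn=[[0,0,0],[0,0,0],[0,0.9,0],[0,0,0]], dp=[[0,0,0],[0,0,0],[0.7,-0.2,0],[0.6,0,0]], gripper=[0.2,0.2,0.2,0.2])

```text
clock: 4.18
eef_pos: [516.4, -89.6, 219.6]
eef_rot: [-1.44, 1.566, -1.517]
wrist_force: [0.3, 0.3, -0.3]
finger_gap: 75.2
```

```bash
python3 plan.py 513 -89.5 220 -0.085; python3 -c "
from h import *
print(manip.read_state()['joints'])
snap('wrist','w3')"
```

```text
pos [516.4 -89.6 219.6] psi0 -0.077 tilt xaxis [ 0.    -0.004 -1.   ] gap 75.2 F [ 0.3  0.3 -0.3] t 4.175
n 1 total turn [0.5 0.  0.3] d [-3.4  0.1  0.4]
[0.5, 0.0, 0.3] [-0.04, -0.02, -0.34]
[-0.23947713  0.23046478  1.5751875  -0.00434957  1.33466689 -0.16165597]
```

View pics/w3.png

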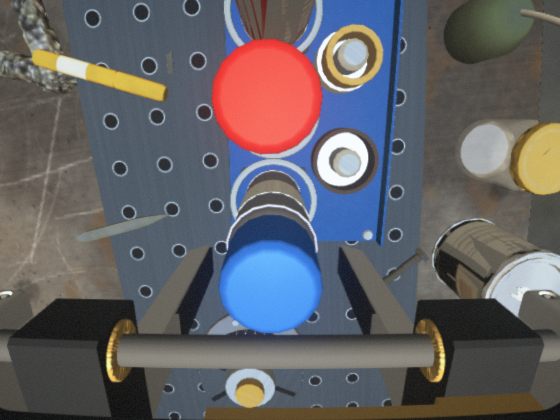

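Request:
jog_arm(turn=[[0,0,0.3],[0,0,0],[0,0,0],[0,0,0],[0,0,0],[0,0,0]], dp=[[0,0,-0.2],[0,0,0],[0,0,0],[0,0,0],[0,0,0],[0,0,0]], gripper=[0.2,0.55,0.55,0.55,0.55,0.55], grip_force=25)

```text
clock: 4.97
eef_pos: [514.0, -89.3, 218.8]
eef_rot: [1.688, 1.569, 1.612]
wrist_force: [0.1, -0.0, -0.9]
finger_gap: 53.6
```

```bash
python3 plan.py 513 -89.5 280 -0.085
```

```text
pos [514.  -89.3 218.8] psi0 -0.077 tilt xaxis [-0.     0.001 -1.   ] gap 53.6 F [ 0.1 -0.  -0.9] t 4.975
n 2 total turn [ 0.5 -0.  -0.1] d [-1.  -0.2 61.2]
[0.2, -0.0, -0.0] [-3.06, -0.01, -0.05]
[0.2, -0.0, -0.0] [-3.06, -0.01, -0.05]
```

Request:
jog_arm(turn=[[0,0,0],[0,0,0],[0,0,0],[0,0,0]], dp=[[-2,0,0],[-3.5,0,0],[-3.5,0,0],[0,0,0]], gripper=[0.55,0.55,0.55,0.55], grip_force=35)

```text
clock: 5.48
eef_pos: [513.3, -89.2, 308.9]
eef_rot: [2.7, 1.566, 2.624]
wrist_force: [0.5, -0.2, -4.1]
finger_gap: 53.5
```

```bash
python3 plan.py 390 -60 305 -0.085; python3 -c "
from h import *
snap('scene','s2')"
```

```text
pos [513.3 -89.2 308.9] psi0 -0.077 tilt xaxis [-0.005  0.003 -1.   ] gap 53.5 F [ 0.5 -0.2 -4.1] t 5.475
n 3 total turn [ 0.5 -0.3 -0.1] d [-123.3   29.2   -3.9]
[0.2, -0.1, -0.0] [0.15, 0.65, -4.17]
[0.2, -0.1, -0.0] [0.15, 0.64, -4.17]
[0.2, -0.1, -0.0] [0.14, 0.63, -4.18]
```

View pics/s2.png

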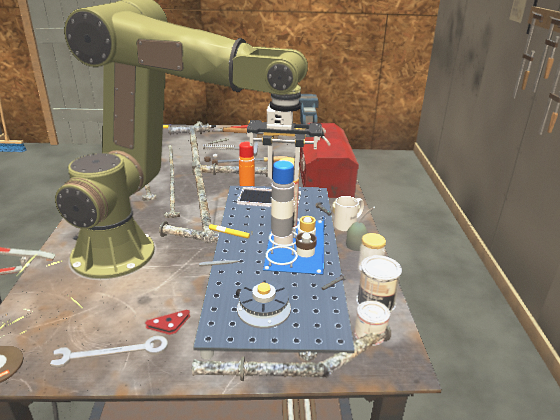

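Request:
jog_arm(turn=[[0,0,0],[0,0,0],[0,0,0],[0,0,0],[0,0,0],[0,0,0],[0,0,0],[0,0,0]], dp=[[0,0,-2],[0,0,-4],[0,0,-4],[0,2,-2],[0,4,0],[0,4,0],[0,4,0],[0,4,0]], gripper=[0.55,0.55,0.55,0.55,0.55,0.55,0.55,0.55])

```text
clock: 6.52
eef_pos: [399.1, 103.6, 291.9]
eef_rot: [3.017, 1.541, 2.935]
wrist_force: [0.1, 0.9, -3.7]
finger_gap: 53.8
```

```bash
python3 plan.py 410 250 305 -0.085
```

```text
pos [399.1 103.6 291.9] psi0 -0.082 tilt xaxis [-0.03   0.006 -1.   ] gap 53.8 F [ 0.1  0.9 -3.7] t 6.525
n 3 total turn [ 0.2 -1.7 -0.2] d [ 10.9 146.4  13.1]
[0.1, -0.6, -0.1] [-0.42, 4.9, -0.05]
[0.1, -0.6, -0.1] [-0.42, 4.9, -0.05]
[0.1, -0.6, -0.1] [-0.43, 4.9, -0.05]
```

Request:
jog_arm(turn=[[0,-0.8,0],[0,-0.8,0],[0,-0.2,0],[0,0,0],[0,0,0]], dp=[[-0.4,4,0],[-0.4,4,0],[-0.4,4,0],[-0.4,2,0],[0,0,0]], gripper=[0.55,0.55,0.55,0.55,0.55])

```text
clock: 7.15
eef_pos: [407.5, 248.9, 297.3]
eef_rot: [-2.872, 1.559, -2.951]
wrist_force: [-0.0, -0.6, -3.6]
finger_gap: 53.4
```

```bash
python3 plan.py 520 274 300 -0.115
```

```text
pos [407.5 248.9 297.3] psi0 -0.078 tilt xaxis [-0.012 -0.002 -1.   ] gap 53.4 F [-0.  -0.6 -3.6] t 7.15
n 2 total turn [ 2.1 -0.7  0.2] d [112.5  25.1   2.7]
[1.0, -0.3, 0.1] [-0.21, 1.69, 5.51]
[1.0, -0.3, 0.1] [-0.17, 1.79, 5.48]
```

Request:
jog_arm(turn=[[1,-0.4,0],[1,-0.3,0],[0,0,0],[0,0,0],[0,0,0]], dp=[[-0.2,1,3],[-0.2,1,4],[0,0.5,3],[0,0.2,1],[0,0,0]], gripper=[0.55,0.55,0.55,0.55,0.55])

```text
clock: 7.78
eef_pos: [520.9, 261.3, 293.3]
eef_rot: [-2.246, 1.559, -2.362]
wrist_force: [0.2, 0.2, -3.8]
finger_gap: 53.9
```

```bash
python3 -c "
from h import *
snap('top','t2');snap('wrist','w4')";python3 plan.py 520 274 240 -0.115
```

```text
pos [520.4 261.5 294. ] psi0 -0.115 tilt xaxis [-0.007 -0.008 -1.   ] gap 53.4 F [-0.2 -0.4 -2.2] t 7.875
n 1 total turn [-0.  -0.4  0.5] d [ -0.4  12.5 -54. ]
[-0.0, -0.4, 0.5] [5.39, 1.28, -0.15]
```

View pics/w4.png

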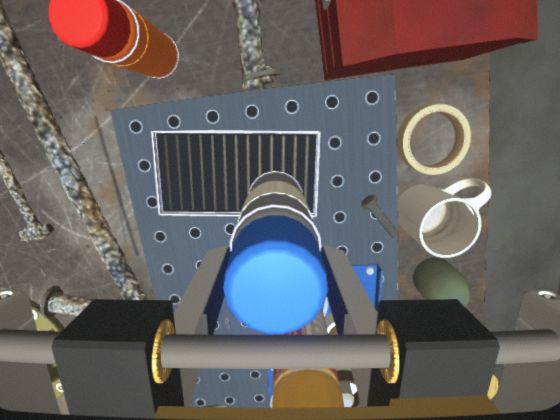

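View pics/t2.png

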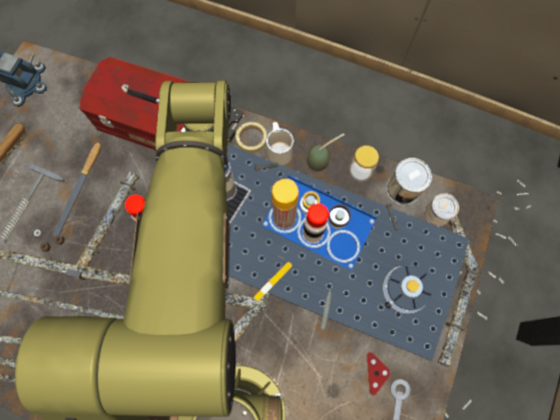

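Run:
```python
from h import *
L=load('w4')
Q=[onz(L,p,62) for p in [(152,131),(320,131),(317,215),(159,215)]]
print(np.round(Q,1),np.mean(Q,0).round(1))
```

```text
[[374.3 347.3  62. ]
 [581.8 322.5  62. ]
 [569.4 215.1  62. ]
 [360.1 238.9  62. ]] [471.4 280.9  62. ]
```

Request:
jog_arm(turn=[[0,-0.4,0.5],[0,0,0],[0,0,0],[0,0,0]], dp=[[1,1.3,0.1],[3,0.1,0],[2,0,0],[0,0,0]], gripper=[0.55,0.55,0.55,0.55])

```text
clock: 8.38
eef_pos: [520.8, 278.3, 231.8]
eef_rot: [0.859, 1.567, 0.746]
wrist_force: [0.2, 0.1, -3.9]
finger_gap: 53.7
```

```bash
python3 plan.py 521 275 218 -0.115
```

```text
pos [520.8 278.3 231.8] psi0 -0.113 tilt xaxis [ 0.003  0.003 -1.   ] gap 53.7 F [ 0.2  0.1 -3.9] t 8.375
n 1 total turn [ 0.1  0.1 -0.2] d [  0.2  -3.3 -13.8]
[0.1, 0.1, -0.2] [1.38, -0.33, 0.05]
```

Request:
jog_arm(turn=[[0,0.1,-0.2],[0,0,0],[0,0,0]], dp=[[0.8,-0.3,0],[0.4,0,0],[0,0,0]], gripper=[0.55,0.55,0.55])

```text
clock: 8.75
eef_pos: [520.6, 275.9, 220.7]
eef_rot: [0.25, 1.568, 0.137]
wrist_force: [0.1, -0.3, -3.6]
finger_gap: 53.4
```

```bash
python3 plan.py 521 275 218 -0.115
```

```text
pos [520.6 275.9 220.7] psi0 -0.113 tilt xaxis [ 0.003  0.    -1.   ] gap 53.4 F [ 0.1 -0.3 -3.6] t 8.75
n 1 total turn [ 0.1  0.2 -0. ] d [ 0.4 -0.9 -2.7]
[0.1, 0.2, -0.0] [0.27, -0.09, 0.05]
```

Request:
jog_arm(turn=[[0,0.2,0],[0,0,0],[0,0,0]], dp=[[0.2,0,0],[0.15,0,0],[0.1,0,0]], gripper=[0.55,0.55,0.55])

```text
clock: 9.12
eef_pos: [520.9, 276.1, 217.8]
eef_rot: [1.106, 1.568, 0.994]
wrist_force: [-3.7, -1.8, 9.1]
finger_gap: 53.5
```

Contact (force up to +9 N). Releasing.

Request:
jog_arm(turn=[[0,0,0],[0,0,0],[0,0,0],[0,0,0],[0,0,0],[0,0,0],[0,0,0]], dp=[[0,0,0],[0,0,0],[0,0,0],[-2,0,0],[-4,0,0],[-4,0,0],[0,0,0]], gripper=[0.2,0.2,0.2,0.2,0.2,0.1,0])

```text
clock: 10.0
eef_pos: [521.0, 275.9, 321.2]
eef_rot: [0.853, 1.567, 0.741]
wrist_force: [0.1, 0.3, 0.1]
finger_gap: 91.4
```

```bash
python3 plan.py 410 130 320 -0.085;python3 -c "
from h import *
snap('wrist','w5')"
```

```text
pos [521.  275.9 321.2] psi0 -0.113 tilt xaxis [ 0.003  0.002 -1.   ] gap 91.4 F [0.1 0.3 0.1] t 10.0
n 4 total turn [-1.6  0.1 -0.2] d [-111.  -145.9   -1.2]
[-0.4, 0.0, -0.0] [0.01, -3.94, -2.35]
[-0.4, 0.0, -0.0] [0.02, -3.92, -2.37]
[-0.4, 0.0, -0.0] [0.02, -3.9, -2.4]
[-0.4, 0.0, -0.0] [0.03, -3.89, -2.43]
```

View pics/w5.png

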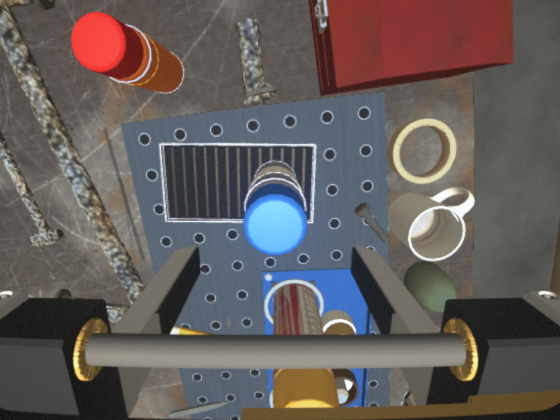

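Blue can stands upright on the tray (275,222). Now to the red can.

Request:
jog_arm(turn=[[-0.5,0,0],[-0.5,0,0],[-0.5,0,0],[0,0,0],[0,0,0],[0,0,0],[0,0,0]], dp=[[0,-5,-0.4],[0,-5.5,-0.5],[0,-5.5,-0.5],[0,-5.5,-0.5],[0,-4,-0.5],[0,-1.5,0],[0,0,0]], gripper=[0,0,0,0,0,0,0])

```text
clock: 10.92
eef_pos: [467.0, 2.2, 308.9]
eef_rot: [-3.003, 1.557, -3.088]
wrist_force: [-1.4, 0.1, 0.2]
finger_gap: 94.0
```

```bash
python3 plan.py 519 0 270 -0.085
```

```text
pos [467.    2.2 308.9] psi0 -0.085 tilt xaxis [-0.014 -0.001 -1.   ] gap 94.0 F [-1.4  0.1  0.2] t 10.925
n 2 total turn [ 0.  -0.8  0.1] d [ 52.   -2.2 -38.9]
[0.0, -0.4, 0.1] [1.91, 0.11, 2.63]
[0.0, -0.4, 0.1] [1.93, 0.11, 2.62]
```

Request:
jog_arm(turn=[[0,-0.8,0],[0,0,0],[0,0,0],[0,0,0]], dp=[[0,0,3],[0,0,2.2],[3,0,0],[0,0,0]], gripper=[0,0,0,0])

```text
clock: 11.42
eef_pos: [521.3, 3.0, 275.8]
eef_rot: [-2.692, 1.569, -2.772]
wrist_force: [0.6, 0.4, 0.8]
finger_gap: 93.9
```

```bash
python3 plan.py 519 0 204 -0.085;python3 - <<'E'
from m import *
snap('wrist','w6');L=load('w6');H=hsv(L)
m=cv2.inRange(H,(0,150,120),(8,255,255));c=[c for c in cv2.findContours(m,0,2)[0] if cv2.contourArea(c)>1500]
for c in c:
    e=cv2.fitEllipse(c);print(e[0],onz(L,e[0],243).round(1))
E
```

```text
pos [521.3   3.  275.8] psi0 -0.08 tilt xaxis [-0.002 -0.001 -1.   ] gap 93.9 F [0.6 0.4 0.8] t 11.425
n 2 total turn [ 0.3 -0.1  0.1] d [ -2.3  -3.  -71.8]
[0.1, -0.1, 0.0] [3.59, -0.15, -0.1]
[0.1, -0.1, 0.0] [3.59, -0.16, -0.1]
(272.6256103515625, 240.28494262695312) [519.7   3.5 243. ]
```

View pics/w6.png

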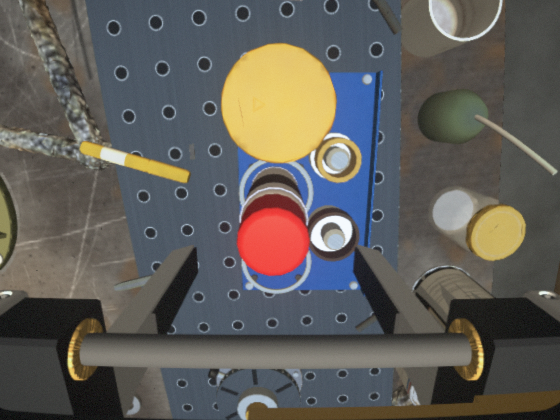

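Request:
jog_arm(turn=[[0,0,0],[0,0,0],[0,0,0],[0,0,0]], dp=[[3,-0.1,-0.1],[3,-0.1,0],[1.3,0,0],[0,0,0]], gripper=[0,0,0.2,0.2])

```text
clock: 11.98
eef_pos: [522.9, 3.2, 208.2]
eef_rot: [-0.055, 1.563, -0.133]
wrist_force: [0.8, -0.4, 0.3]
finger_gap: 77.8
```

```bash
python3 plan.py 519.5 1 204 -0.085
```

```text
pos [522.9   3.2 208.2] psi0 -0.078 tilt xaxis [ 0.008 -0.001 -1.   ] gap 77.8 F [ 0.8 -0.4  0.3] t 11.975
n 1 total turn [0.4 0.5 0. ] d [-3.4 -2.2 -4.2]
[0.4, 0.5, 0.0] [0.42, -0.24, -0.32]
```

Request:
jog_arm(turn=[[0.4,0.5,0],[0,0,0],[0,0,0],[0,0,0],[0,0,0],[0,0,0]], dp=[[0.4,-0.2,-0.3],[0,0,0],[0,0,0],[0,0,0],[0,0,0],[0,0,0]], gripper=[0.2,0.2,0.55,0.55,0.55,0.55], grip_force=35)

```text
clock: 12.72
eef_pos: [520.6, 1.4, 207.0]
eef_rot: [-0.102, 1.568, -0.187]
wrist_force: [-0.8, 0.7, -0.1]
finger_gap: 53.6
```

```bash
python3 plan.py 519.5 1 300 -0.085
```

```text
pos [520.6   1.4 207. ] psi0 -0.085 tilt xaxis [ 0.003 -0.001 -1.   ] gap 53.6 F [-0.8  0.7 -0.1] t 12.725
n 2 total turn [-0.   0.2  0. ] d [-1.1 -0.4 93. ]
[-0.0, 0.1, 0.0] [-4.65, -0.02, -0.04]
[-0.0, 0.1, 0.0] [-4.65, -0.02, -0.05]
```

Request:
jog_arm(turn=[[0,0,0],[0,0,0],[0,0,0],[0,0,0],[0,0,0],[0,0,0],[0,0,0]], dp=[[-2,0,0],[-3.5,0,0],[-4,0,0],[-0.5,0,-2],[-0.3,0,-4],[-0.3,0,-4],[0,0,-2]], gripper=[0.55,0.55,0.55,0.55,0.55,0.55,0.55])

```text
clock: 13.6
eef_pos: [397.1, 11.9, 313.9]
eef_rot: [-2.988, 1.568, -3.073]
wrist_force: [0.2, -0.0, -1.3]
finger_gap: 53.3
```

```bash
python3 plan.py 415 270 300 -0.115
```

```text
pos [397.1  11.9 313.9] psi0 -0.086 tilt xaxis [-0.003 -0.    -1.   ] gap 53.3 F [ 0.2 -0.  -1.3] t 13.6
n 5 total turn [ 1.7 -0.1  0. ] d [ 17.9 258.1 -13.9]
[0.3, -0.0, 0.0] [0.28, 5.17, -0.08]
[0.3, -0.0, 0.0] [0.28, 5.17, -0.11]
[0.3, -0.0, 0.0] [0.28, 5.17, -0.15]
[0.3, -0.0, 0.0] [0.28, 5.17, -0.18]
[0.3, -0.0, 0.0] [0.28, 5.17, -0.21]
```

Request:
jog_arm(turn=[[0.3,0,0],[0.3,0,0],[0.3,0,0],[0.3,0,0],[0.3,0,0],[0.2,0,0],[0,0,0],[0,0,0]], dp=[[0,2.5,-0.1],[0,4,-0.1],[0,4,-0.1],[0,4.5,-0.1],[0,4.5,-0.2],[0,4,-0.1],[0,2,0],[0,0,0]], gripper=[0.55,0.55,0.55,0.55,0.55,0.55,0.55,0.55])

```text
clock: 14.6
eef_pos: [414.4, 273.5, 312.7]
eef_rot: [-2.504, 1.567, -2.622]
wrist_force: [0.5, -0.8, -1.3]
finger_gap: 53.3
```

```bash
python3 plan.py 421 287 230 -0.115;python3 -c "
from h import *
snap('scene','s3')"
```

```text
pos [414.4 273.5 312.7] psi0 -0.118 tilt xaxis [-0.003 -0.002 -1.   ] gap 53.3 F [ 0.5 -0.8 -1.3] t 14.6
n 2 total turn [-0.2 -0.2  0.1] d [  6.6  13.5 -82.7]
[-0.1, -0.1, 0.1] [4.13, 0.72, 0.26]
[-0.1, -0.1, 0.1] [4.14, 0.71, 0.25]
```

View pics/s3.png

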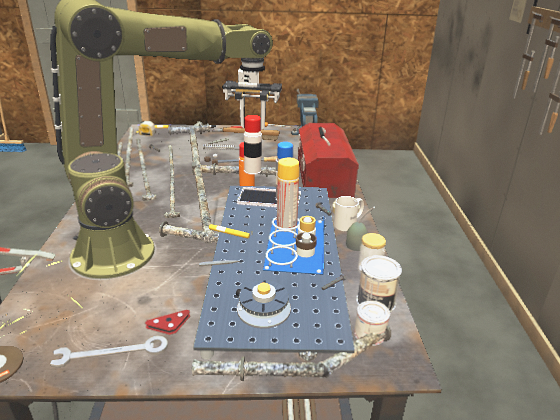

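Request:
jog_arm(turn=[[0,0,0],[0,0,0],[0,0,0],[0,0,0],[0,0,0]], dp=[[1,1,0.5],[3,0.4,0.3],[3,0,0],[1.5,0,0],[0,0,0]], gripper=[0.55,0.55,0.55,0.55,0.55])

```text
clock: 15.28
eef_pos: [425.9, 283.4, 224.5]
eef_rot: [-2.333, 1.568, -2.457]
wrist_force: [0.1, 0.0, -2.3]
finger_gap: 53.4
```

```bash
python3 plan.py 421 287 206 -0.115
```

```text
pos [425.9 283.4 224.5] psi0 -0.123 tilt xaxis [-0.002 -0.002 -1.   ] gap 53.4 F [ 0.1  0.  -2.3] t 15.275
n 1 total turn [-0.5 -0.1  0.1] d [ -4.9   3.6 -18.5]
[-0.5, -0.1, 0.1] [1.85, 0.3, -0.53]
```

Request:
jog_arm(turn=[[0,0,0],[0,0,0],[0,0,0]], dp=[[0.8,0.3,-0.6],[0.6,0,0],[0,0,0]], gripper=[0.55,0.55,0.55])

```text
clock: 15.65
eef_pos: [420.6, 287.7, 211.5]
eef_rot: [-0.493, 1.57, -0.617]
wrist_force: [-0.6, 0.9, -2.7]
finger_gap: 53.7
```

```bash
python3 plan.py 421 287 206 -0.115
```

```text
pos [420.6 287.7 211.5] psi0 -0.124 tilt xaxis [ 0. -0. -1.] gap 53.7 F [-0.6  0.9 -2.7] t 15.65
n 1 total turn [-0.5  0.   0. ] d [ 0.4 -0.7 -5.5]
[-0.5, 0.0, 0.0] [0.55, -0.06, 0.05]
```

Request:
jog_arm(turn=[[0,0,0],[0,0,0],[0,0,0]], dp=[[0.35,0,0],[0.15,0,0],[0.1,0,0]], gripper=[0.55,0.55,0.55])

```text
clock: 16.02
eef_pos: [420.9, 287.9, 206.1]
eef_rot: [0.438, 1.569, 0.315]
wrist_force: [-2.8, 0.1, 7.8]
finger_gap: 53.5
```

Request:
jog_arm(turn=[[0,0,0],[0,0,0],[0,0,0],[0,0,0],[0,0,0],[0,0,0],[0,0,0]], dp=[[0,0,0],[0,0,0],[0,0,0],[-2,0,0],[-4,0,0],[-4,0,0],[-2,0,0]], gripper=[0.2,0.2,0.2,0.2,0.2,0.1,0])

```text
clock: 16.9
eef_pos: [420.5, 287.5, 328.9]
eef_rot: [-0.82, 1.57, -0.944]
wrist_force: [0.5, 0.3, -1.0]
finger_gap: 91.3
```

```bash
python3 plan.py 480 -50 325 -1.656;python3 -c "
from h import *
snap('wrist','w7')"
```

```text
pos [420.5 287.5 328.9] psi0 -0.124 tilt xaxis [ 0. -0. -1.] gap 91.3 F [ 0.5  0.3 -1. ] t 16.9
n 9 total turn [87.8  0.   0. ] d [  59.5 -337.5   -3.9]
[9.8, 0.0, 0.0] [0.05, -3.64, 1.12]
[9.8, 0.0, 0.0] [0.05, -3.4, 1.72]
[9.8, 0.0, 0.0] [0.05, -3.06, 2.27]
[9.8, 0.0, 0.0] [0.04, -2.63, 2.76]
[9.8, 0.0, 0.0] [0.04, -2.12, 3.16]
[9.8, 0.0, 0.0] [0.04, -1.56, 3.47]
[9.8, 0.0, 0.0] [0.04, -0.95, 3.69]
[9.8, 0.0, 0.0] [0.04, -0.31, 3.8]
[9.8, 0.0, 0.0] [0.04, 0.34, 3.79]
```

View pics/w7.png

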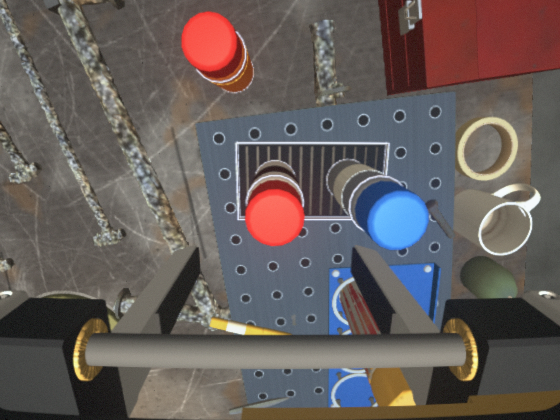

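Both cans stand upright on the tray: red (275,217), blue (397,218). Next is the ring, with the jaws along the row.

Request:
jog_arm(turn=[[9.8,0,0],[9.8,0,0],[9.8,0,0],[9.8,0,0],[9.8,0,0],[9.8,0,0],[9.8,0,0],[9.8,0,0]], dp=[[0,-3.6,1.1],[0,-3.4,1.7],[0,-3,2.3],[0,-2.6,2.8],[0,-2.1,3.2],[0,-1.6,3.5],[0,-1,3.7],[0,-0.3,3.8]], gripper=[0,0,0,0,0,0,0,0])

```text
clock: 17.95
eef_pos: [468.6, -20.9, 326.2]
eef_rot: [3.054, 1.57, 1.522]
wrist_force: [0.2, 0.6, 0.6]
finger_gap: 94.4
```

```bash
python3 plan.py 582 -51 320 -1.656
```

```text
pos [468.6 -20.9 326.2] psi0 -1.531 tilt xaxis [ 0.     0.001 -1.   ] gap 94.4 F [0.2 0.6 0.6] t 17.95
n 3 total turn [ 7.1 -0.  -0. ] d [113.4 -30.1  -6.2]
[2.4, -0.0, -0.0] [0.21, 3.74, 1.15]
[2.4, -0.0, -0.0] [0.21, 3.78, 1.0]
[2.4, -0.0, -0.0] [0.21, 3.82, 0.84]
```

Request:
jog_arm(turn=[[2.4,0,0],[2.4,0,0],[2.3,0,0],[0,0,0],[0,0,0],[0,0,0]], dp=[[0.2,3.7,1.1],[0.2,3.8,1],[0.2,3.7,0.8],[5,0,0],[5,0,0],[0,0,0]], gripper=[0,0,0,0,0,0])

```text
clock: 18.7
eef_pos: [584.0, -54.9, 214.1]
eef_rot: [-2.147, 1.57, 2.469]
wrist_force: [0.6, 0.9, 0.2]
finger_gap: 94.0
```

```bash
python3 plan.py 582 -51 150 -1.656;python3 -c "
from h import *
snap('wrist','w8')"
```

```text
pos [584.  -54.9 214.1] psi0 -1.667 tilt xaxis [-0.001  0.001 -1.   ] gap 94.0 F [0.6 0.9 0.2] t 18.7
n 2 total turn [-0.6 -0.   0.1] d [ -2.    3.9 -64.1]
[-0.3, -0.0, 0.0] [3.21, -0.12, -0.18]
[-0.3, -0.0, 0.0] [3.21, -0.12, -0.18]
```

View pics/w8.png

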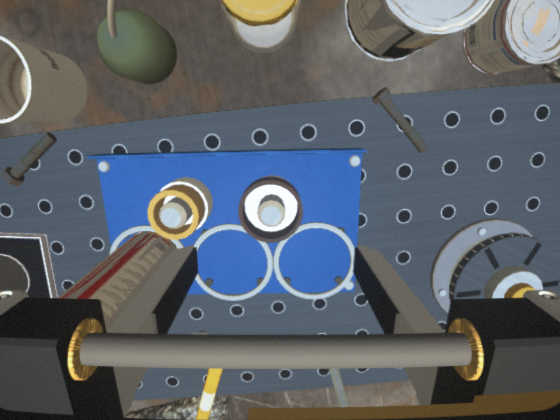

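The ring (270,208) is free of cans, with the bush at (172,213) and yellow can at left.

Run:
```python
from m import *
L=load('w8');P,u,v=cloud(L)
k=(P[:,2]>102)&(P[:,2]<109)&(abs(P[:,0]-582)<45)&(abs(P[:,1]+51)<40)
print(k.sum(),cv2.minEnclosingCircle(P[k][:,:2].astype(np.float32)))
k=(P[:,2]>114)&(P[:,2]<122)&(abs(P[:,0]-582)<45)&(abs(P[:,1]+51)<40)
print('peg',k.sum(),cv2.minEnclosingCircle(P[k][:,:2].astype(np.float32)))
H=hsv(L);m=((H[:,:,2]<110)).astype(np.uint8)*255;b=np.zeros_like(m);b[165:255,225:318]=m[165:255,225:318]
b=cv2.morphologyEx(b,cv2.MORPH_OPEN,np.ones((3,3)))
c=max(cv2.findContours(b,0,2)[0],key=cv2.contourArea);h=cv2.convexHull(c);print(cv2.boundingRect(h),cv2.fitEllipse(h))
```

```text
952 ((583.9662475585938, -49.43326950073242), 30.180545806884766)
peg 469 ((583.980712890625, -50.27504348754883), 11.595563888549805)
(239, 199, 63, 43) ((270.1087341308594, 211.74560546875), (59.24214553833008, 62.88181686401367), 90.73755645751953)
```

Request:
jog_arm(turn=[[-0.3,0,0],[0,0,0],[0,0,0],[0,0,0]], dp=[[2.5,0,-0.5],[3,0,0],[2.5,0,0],[0,0,0]], gripper=[0,0,0,0])

```text
clock: 19.25
eef_pos: [590.3, -50.4, 146.1]
eef_rot: [1.541, 1.553, -0.12]
wrist_force: [-0.2, -0.2, 0.3]
finger_gap: 93.9
```

```bash
python3 plan.py 584 -50 76 -1.656;python3 -c "
from h import *
snap('wrist','w9')"
```

```text
pos [590.3 -50.4 146.1] psi0 -1.661 tilt xaxis [ 0.018 -0.002 -1.   ] gap 93.9 F [-0.2 -0.2  0.3] t 19.25
n 2 total turn [-0.3  0.  -1. ] d [ -6.3   0.4 -70.1]
[-0.2, 0.0, -0.5] [3.5, -0.38, 0.01]
[-0.2, 0.0, -0.5] [3.5, -0.35, 0.01]
```

View pics/w9.png

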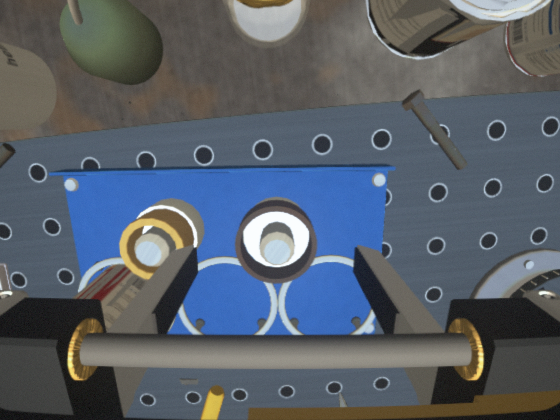

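Request:
jog_arm(turn=[[0,0,-1],[0,0,-0.3],[0,0,-0.3],[0,0,0]], dp=[[1.5,-0.6,0],[2.5,-0.1,0],[2,0,0],[0,0,0]], gripper=[0,0,0,0])

```text
clock: 19.8
eef_pos: [585.7, -50.2, 89.4]
eef_rot: [-1.266, 1.567, -2.927]
wrist_force: [0.1, 0.5, 0.2]
finger_gap: 93.6
```

```bash
python3 plan.py 584 -50 76 -1.656
```

```text
pos [585.7 -50.2  89.4] psi0 -1.661 tilt xaxis [-0.004 -0.001 -1.   ] gap 93.6 F [0.1 0.5 0.2] t 19.8
n 1 total turn [-0.3  0.1  0.2] d [ -1.7   0.2 -13.4]
[-0.3, 0.1, 0.2] [1.35, -0.17, -0.0]
```

Request:
jog_arm(turn=[[0,0,0.2],[0,0,0],[0,0,0],[0,0,0],[0,0,0],[0,0,0],[0,0,0]], dp=[[0.8,-0.2,0],[0.4,0,0],[0,0,0],[0,0,0],[0,0,0],[0,0,0],[0,0,0]], gripper=[0,0,0.2,0.45,0.45,0.45,0.45], grip_force=20)

```text
clock: 20.68
eef_pos: [584.6, -50.2, 79.0]
eef_rot: [1.206, 1.567, -0.455]
wrist_force: [0.4, 0.5, -1.0]
finger_gap: 59.3
```

```bash
python3 plan.py 584 -50 76 -1.656
```

```text
pos [584.6 -50.2  79. ] psi0 -1.661 tilt xaxis [ 0.003 -0.002 -1.   ] gap 59.3 F [ 0.4  0.5 -1. ] t 20.675
n 1 total turn [-0.3  0.1 -0.2] d [-0.6  0.2 -3. ]
[-0.3, 0.1, -0.2] [0.3, -0.06, -0.01]
```

Request:
jog_arm(turn=[[0,0,0],[0,0,0],[0,0,0],[0,0,0],[0,0,0]], dp=[[-1,0,0],[-2.5,0,0],[-3.5,0,0],[-3.5,0,0],[0,0,0]], gripper=[0.45,0.45,0.45,0.45,0.45], grip_force=25)

```text
clock: 21.3
eef_pos: [584.0, -49.9, 189.0]
eef_rot: [1.224, 1.567, -0.438]
wrist_force: [1.1, -0.3, -2.0]
finger_gap: 58.6
```

```bash
python3 plan.py 471.5 -292 185 -1.656;python3 -c "
from h import *
snap('wrist','w10')"
```

```text
pos [584.  -49.9 189. ] psi0 -1.661 tilt xaxis [ 0.003 -0.002 -1.   ] gap 58.6 F [ 1.1 -0.3 -2. ] t 21.3
n 5 total turn [-0.3  0.1 -0.2] d [-112.5 -242.1   -4. ]
[-0.1, 0.0, -0.0] [0.08, -1.8, 5.03]
[-0.1, 0.0, -0.0] [0.08, -1.81, 5.02]
[-0.1, 0.0, -0.0] [0.08, -1.81, 5.02]
[-0.1, 0.0, -0.0] [0.08, -1.82, 5.02]
[-0.1, 0.0, -0.0] [0.08, -1.83, 5.02]
```

View pics/w10.png

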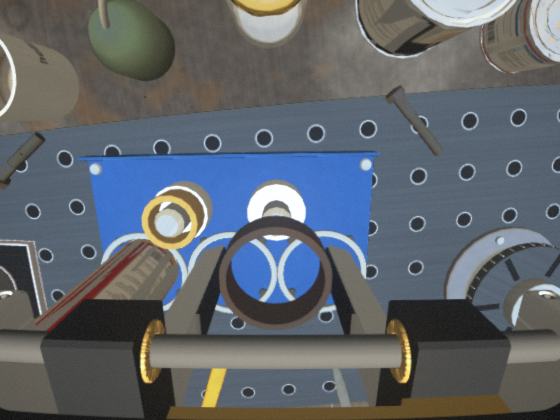

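The ring is held level (275,272) and its peg is empty. Moving to the boss.

Request:
jog_arm(turn=[[0,0,0],[0,0,0],[0,0,0],[0,0,0],[0,0,0],[0,0,0],[0,0,0]], dp=[[0,-1,3],[0,-1.8,5],[0,-1.8,5],[0,-1.8,5],[0,-1.8,4],[0,-1,2],[0,0,0]], gripper=[0.45,0.45,0.45,0.45,0.45,0.45,0.45])

```text
clock: 22.22
eef_pos: [462.6, -285.2, 175.7]
eef_rot: [-1.894, 1.555, 2.729]
wrist_force: [-0.3, 0.4, -1.7]
finger_gap: 58.9
```

```bash
python3 plan.py 471.5 -292 185 -1.656;python3 -c "
from h import *
snap('wrist','w11')"
```

```text
pos [ 462.6 -285.2  175.7] psi0 -1.66 tilt xaxis [-0.014  0.006 -1.   ] gap 58.9 F [-0.3  0.4 -1.7] t 22.225
n 1 total turn [-0.2 -0.3  0.8] d [ 8.9 -6.8  9.3]
[-0.2, -0.3, 0.8] [-0.94, 0.93, 0.59]
```

View pics/w11.png

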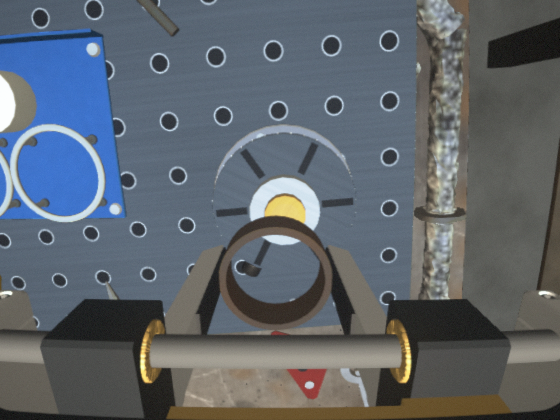

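Run:
```python
from m import *
L=load('w11');P,u,v=cloud(L)
near=(abs(P[:,0]-471)<45)&(abs(P[:,1]+292)<45)
k=(P[:,2]>107)&(P[:,2]<114)&near
print('shoulder',k.sum(),cv2.minEnclosingCircle(P[k][:,:2].astype(np.float32)))
k=(P[:,2]>122)&(P[:,2]<132)&near
print('spigot',k.sum(),cv2.minEnclosingCircle(P[k][:,:2].astype(np.float32)))
H=hsv(L);m=cv2.inRange(H,(15,80,80),(32,255,255));c=max([c for c in cv2.findContours(m[180:240,250:320],0,2)[0]],key=cv2.contourArea)
r=cv2.boundingRect(c);print(r)
```

```text
shoulder 1960 ((472.88214111328125, -292.4790954589844), 27.855661392211914)
spigot 662 ((473.4949951171875, -292.67034912109375), 15.187849044799805)
(15, 14, 40, 30)
```

```bash
python3 - <<'E'
from m import *
L=load('w11');P,u,v=cloud(L)
k=(P[:,2]>196)&(P[:,2]<208)&(u>215)&(u<336)&(v>205)&(v<330)
(x,y),r=cv2.minEnclosingCircle(P[k][:,:2].astype(np.float32));print(k.sum(),x,y,r)
E
python3 plan.py 472.5 -292.5 135 -1.656
```

```text
3607 464.8819274902344 -284.8049621582031 32.69572448730469
pos [ 463.  -284.6  175.7] psi0 -1.659 tilt xaxis [-0.014  0.006 -1.   ] gap 59.2 F [ 0.5  0.5 -1.7] t 22.275
n 1 total turn [-0.2 -0.3  0.8] d [  9.5  -7.9 -40.7]
[-0.2, -0.3, 0.8] [4.06, 1.08, 0.73]
```

Request:
jog_arm(turn=[[0,-0.3,0.8],[0,0,0],[0,0,0],[0,0,0]], dp=[[0,0.9,0.7],[1.5,0,0],[2.5,0,0],[0,0,0]], gripper=[0.45,0.45,0.45,0.45])

```text
clock: 22.78
eef_pos: [473.0, -289.8, 131.4]
eef_rot: [-2.096, 1.569, 2.531]
wrist_force: [0.7, -0.3, -0.2]
finger_gap: 59.5
```

```bash
python3 plan.py 472 -292.5 118 -1.656;python3 -c "
from h import *
snap('wrist','w12')"
```

```text
pos [ 473.  -289.8  131.4] psi0 -1.656 tilt xaxis [-0.002  0.001 -1.   ] gap 59.5 F [ 0.7 -0.3 -0.2] t 22.775
n 1 total turn [ 0.  -0.1  0.1] d [ -1.   -2.7 -13.4]
[0.0, -0.1, 0.1] [1.34, -0.08, 0.27]
```

View pics/w12.png

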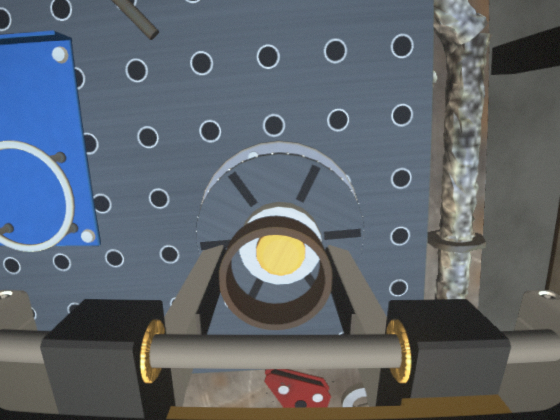

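Request:
jog_arm(turn=[[0,0,0],[0,0,0],[0,0,0],[0,0,0]], dp=[[0.2,-0.1,0.3],[0.8,0,0],[0.6,0,0],[0,0,0]], gripper=[0.45,0.45,0.45,0.45])

```text
clock: 23.32
eef_pos: [473.0, -293.5, 117.3]
eef_rot: [1.04, 1.568, -0.615]
wrist_force: [1.2, -0.1, -1.7]
finger_gap: 59.2
```

```bash
python3 plan.py 472 -292.5 106 -1.656
```

```text
pos [ 473.  -293.5  117.3] psi0 -1.655 tilt xaxis [ 0.002 -0.001 -1.   ] gap 59.2 F [ 1.2 -0.1 -1.7] t 23.325
n 1 total turn [ 0.   0.1 -0.1] d [ -1.    1.  -11.3]
[0.0, 0.1, -0.1] [1.13, -0.11, -0.09]
```

Request:
jog_arm(turn=[[0,0,0],[0,0,0],[0,0,0],[0,0,0]], dp=[[0.6,-0.1,-0.1],[0.3,0,0],[0.2,0,0],[0,0,0]], gripper=[0.45,0.45,0.45,0.45])

```text
clock: 23.82
eef_pos: [472.2, -292.5, 106.0]
eef_rot: [1.047, 1.568, -0.608]
wrist_force: [-0.3, -0.3, 0.2]
finger_gap: 59.1
```

Request:
jog_arm(turn=[[0,0,0],[0,0,0]], dp=[[0.1,0,0],[0,0,0]], gripper=[0.45,0.45])

```text
clock: 24.08
eef_pos: [472.4, -292.6, 106.1]
eef_rot: [1.057, 1.567, -0.599]
wrist_force: [-0.5, -1.1, -1.2]
finger_gap: 59.1
```

Request:
jog_arm(turn=[[0,0,0],[0,0,0],[0,0,0],[0,0,0],[0,0,0],[0,0,0],[0,0,0]], dp=[[0,0,0],[0,0,0],[0,0,0],[-1.5,0,0],[-4,0,0],[-4,0,0],[0,0,0]], gripper=[0.15,0.15,0.15,0.15,0.1,0,0])

```text
clock: 24.95
eef_pos: [472.2, -292.5, 207.0]
eef_rot: [1.045, 1.565, -0.61]
wrist_force: [-0.2, -0.3, -0.2]
finger_gap: 94.1
```

```bash
python3 plan.py 472 -292.5 106 -1.656;python3 - <<'E'
from m import *
snap('wrist','w13');snap('scene','s4')
a=cv2.imread('pics/s4.png')[230:350,190:370];cv2.imwrite('pics/c4.png',cv2.resize(a,None,fx=3,fy=3,interpolation=2))
for f in ['w13','s4']:
    L=load(f);P,u,v=cloud(L)
    k=(P[:,2]>118)&(P[:,2]<145)&(np.hypot(P[:,0]-472,P[:,1]+292)<45)&(np.hypot(P[:,0]-472,P[:,1]+292)>20)
    k&=(hsv(L)[v,u][:,2]<140)
    Q=P[k];print(f,k.sum(),cv2.minEnclosingCircle(Q[:,:2].astype(np.float32)),np.median(Q,0), np.percentile(Q[:,2],[50,90,98]))
    k=Q[:,2]>np.percentile(Q[:,2],40)
    A=np.c_[Q[k][:,:2]-Q[k][:,:2].mean(0),np.ones(k.sum())];print('slope',np.linalg.lstsq(A,Q[k][:,2],rcond=None)[0].round(3))
E
```

```text
pos [ 472.2 -292.5  207. ] psi0 -1.655 tilt xaxis [ 0.005 -0.003 -1.   ] gap 94.1 F [-0.2 -0.3 -0.2] t 24.95
n 2 total turn [ 0.   0.2 -0.3] d [  -0.2   -0.  -101. ]
[0.0, 0.1, -0.1] [5.05, -0.04, -0.01]
[0.0, 0.1, -0.1] [5.05, -0.03, -0.0]
w13 1611 ((471.6622314453125, -292.0921936035156), 30.301054000854492) [ 465.55588952 -291.73577468  132.621498  ] [132.621498   133.87014782 134.48982944]
slope [-2.00000e-03 -3.00000e-03  1.33256e+02]
s4 273 ((471.8262939453125, -293.7437744140625), 31.893569946289062) [ 469.03815578 -302.94243251  126.81941343] [126.81941343 133.43509899 134.7071691 ]
slope [-9.00000e-03 -6.00000e-03  1.30404e+02]
```

View pics/w13.png

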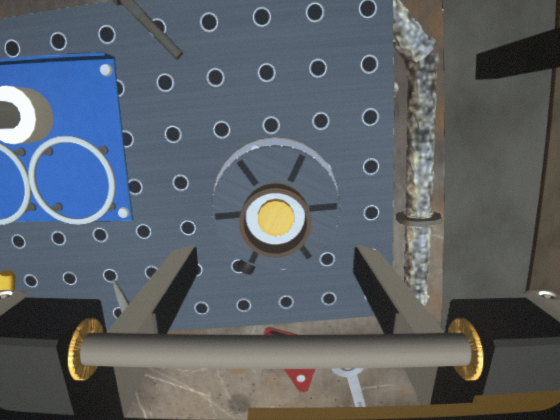

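View pics/c4.png

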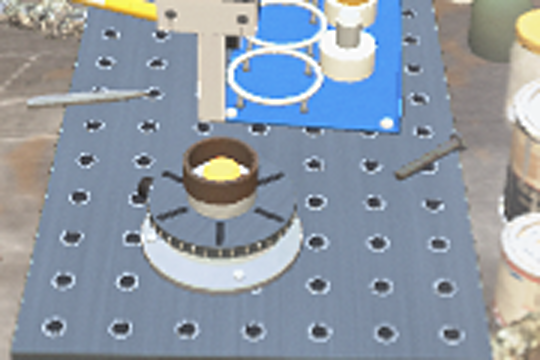

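The ring lies flat on the boss shoulder: top plane 133 mm, slope ~0, centred on the spigot at (277,217). Returning for the red can.

Request:
jog_arm(turn=[[0,0,0],[0,0,0],[-9.8,0,0],[-9.8,0,0],[-9.8,0,0],[-9.8,0,0],[-9.8,0,0],[-9.8,0,0]], dp=[[-6,0,0],[-6,0,0],[0,0,-5],[0,0.9,-5],[0,1.7,-4.7],[0,2.5,-4.3],[0,3.2,-3.8],[0,3.8,-3.2]], gripper=[0,0,0,0,0,0,0,0])

```text
clock: 26.05
eef_pos: [494.3, 14.0, 319.0]
eef_rot: [-2.973, 1.555, 2.708]
wrist_force: [0.5, -0.5, -0.6]
finger_gap: 93.8
```

```bash
python3 plan.py 421 285 325 -0.124
```

```text
pos [494.3  14.  319. ] psi0 -0.603 tilt xaxis [-0.015  0.007 -1.   ] gap 93.8 F [ 0.5 -0.5 -0.6] t 26.05
n 5 total turn [-27.4  -0.9  -0.1] d [-73.3 271.    6. ]
[-5.5, -0.2, -0.0] [-0.06, 3.63, -4.28]
[-5.5, -0.2, -0.0] [-0.08, 4.03, -3.91]
[-5.5, -0.2, -0.0] [-0.09, 4.38, -3.51]
[-5.5, -0.2, -0.0] [-0.1, 4.7, -3.08]
[-5.5, -0.2, -0.0] [-0.11, 4.97, -2.61]
```

Request:
jog_arm(turn=[[-5.5,-0.3,0],[-5.5,-0.3,0],[-5.5,-0.3,0],[-5.5,0,0],[-5.5,0,0],[0,0,0],[0,0,0]], dp=[[-0.2,3.6,-4.3],[-0.2,4,-3.9],[-0.2,4.4,-3.5],[-0.1,4.7,-3.1],[-0.1,4.5,-2.4],[0,0,0],[0,0,0]], gripper=[0,0,0,0,0,0,0])

```text
clock: 26.92
eef_pos: [414.1, 289.2, 320.1]
eef_rot: [-2.675, 1.556, -2.776]
wrist_force: [-0.2, -1.2, 0.1]
finger_gap: 94.2
```

```bash
python3 plan.py 421 287.5 280 -0.124;python3 - <<'E'
from m import *
snap('wrist','w14');L=load('w14');H=hsv(L)
m=cv2.inRange(H,(0,150,120),(8,255,255))
for c in [c for c in cv2.findContours(m,0,2)[0] if cv2.contourArea(c)>1500]:
    e=cv2.fitEllipse(c);print(e[0],onz(L,e[0],242).round(1))
E
```

```text
pos [414.1 289.2 320.1] psi0 -0.101 tilt xaxis [-0.014 -0.005 -1.   ] gap 94.2 F [-0.2 -1.2  0.1] t 26.925
n 1 total turn [ 1.3 -0.7  0.4] d [  6.9  -1.7 -40.1]
[1.3, -0.7, 0.4] [4.0, -0.07, 0.75]
(283.3971862792969, 217.7459716796875) [420.4 291.6 242. ]
(220.0130615234375, 37.4304084777832) [387.3 432.9 242. ]
(494.3935546875, 43.428348541259766) [589.7 411.2 242. ]
```

View pics/w14.png

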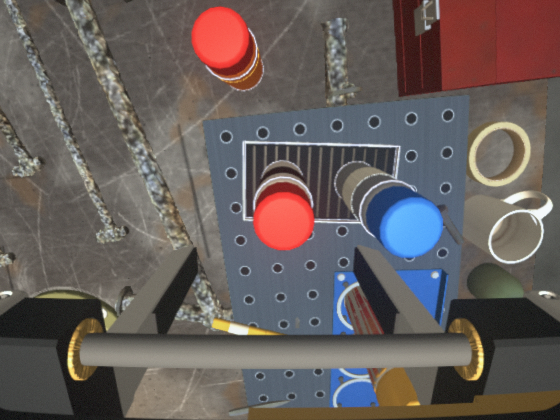

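The candidates are the red cap on the white can on the tray (283,218), the orange look-alike (220,38), and the toolbox. The tray one is the right can.

Request:
jog_arm(turn=[[1.3,-0.7,0.4],[0,0,0],[0,0,0],[0,0,0]], dp=[[0.5,-0.1,0.7],[3.5,0,0],[3,0,0],[0,0,0]], gripper=[0.05,0.1,0.1,0.1])

```text
clock: 27.48
eef_pos: [423.8, 283.3, 247.5]
eef_rot: [0.685, 1.569, 0.549]
wrist_force: [0.5, 0.1, 0.8]
finger_gap: 84.3
```

```bash
python3 plan.py 421 287.5 206 -0.124
```

```text
pos [423.8 283.3 247.5] psi0 -0.136 tilt xaxis [ 0.002  0.001 -1.   ] gap 84.3 F [0.5 0.1 0.8] t 27.475
n 1 total turn [-0.7  0.1 -0.1] d [ -2.8   4.2 -41.5]
[-0.7, 0.1, -0.1] [4.15, 0.37, -0.34]
```

Request:
jog_arm(turn=[[-0.7,0,0],[0,0,0],[0,0,0]], dp=[[1,0.3,-0.3],[2.5,0,0],[0.5,0,0]], gripper=[0.1,0.1,0.1])

```text
clock: 27.85
eef_pos: [422.8, 286.8, 209.0]
eef_rot: [0.646, 1.564, 0.521]
wrist_force: [0.3, 0.4, -0.1]
finger_gap: 84.6
```

```bash
python3 plan.py 421 287.5 206 -0.124
```

```text
pos [422.8 286.8 209. ] psi0 -0.125 tilt xaxis [ 0.006  0.004 -1.   ] gap 84.6 F [ 0.3  0.4 -0.1] t 27.85
n 1 total turn [-0.   0.3 -0.2] d [-1.8  0.7 -3. ]
[-0.0, 0.3, -0.2] [0.3, 0.05, -0.19]
```

Request:
jog_arm(turn=[[0,0.3,-0.2],[0,0,0],[0,0,0],[0,0,0],[0,0,0],[0,0,0],[0,0,0]], dp=[[0.3,0,-0.2],[0,0,0],[0,0,0],[0,0,0],[0,0,0],[0,0,0],[0,0,0]], gripper=[0.1,0.1,0.55,0.55,0.55,0.55,0.55], grip_force=35)

```text
clock: 28.72
eef_pos: [421.5, 287.6, 208.6]
eef_rot: [0.736, 1.566, 0.611]
wrist_force: [0.1, -0.7, -0.4]
finger_gap: 53.6
```

```bash
python3 plan.py 421 287.5 206 -0.124
```

```text
pos [421.5 287.6 208.6] psi0 -0.125 tilt xaxis [ 0.004  0.002 -1.   ] gap 53.6 F [ 0.1 -0.7 -0.4] t 28.725
n 1 total turn [-0.   0.2 -0.2] d [-0.5 -0.1 -2.6]
[-0.0, 0.2, -0.2] [0.26, -0.02, -0.05]
```

Request:
jog_arm(turn=[[0,0,0],[0,0,0],[0,0,0],[0,0,0],[0,0,0],[0,0,0],[0,0,0],[0,0,0]], dp=[[-1.5,0,0],[-3.5,0,0],[-4,0,0],[-2.5,-1,-0.5],[-0.3,-3,-0.7],[-0.3,-4,0.2],[-0.3,-4,0.5],[-0.3,-4,0.5]], gripper=[0.55,0.55,0.55,0.55,0.55,0.55,0.55,0.55])

```text
clock: 29.72
eef_pos: [399.3, 125.6, 345.1]
eef_rot: [0.58, 1.565, 0.46]
wrist_force: [0.6, -0.1, -1.9]
finger_gap: 53.6
```

```bash
python3 plan.py 410 5 320 -0.085
```

```text
pos [399.3 125.6 345.1] psi0 -0.121 tilt xaxis [ 0.005  0.003 -1.   ] gap 53.6 F [ 0.6 -0.1 -1.9] t 29.725
n 3 total turn [-2.   0.3 -0.2] d [  10.7 -120.6  -25.1]
[-0.7, 0.1, -0.1] [0.83, -3.95, 0.83]
[-0.7, 0.1, -0.1] [0.83, -3.96, 0.79]
[-0.7, 0.1, -0.1] [0.84, -3.97, 0.74]
```

Request:
jog_arm(turn=[[-0.7,0,0],[-0.7,0,0],[-0.6,0,0],[0,0,0],[0,0,0],[0,0,0],[0,0,0]], dp=[[0.4,-4,0.8],[0.5,-4,0.8],[0.5,-2,2],[0.5,-0.5,3.5],[0,0,4],[0,0,2],[0,0,0]], gripper=[0.55,0.55,0.55,0.55,0.55,0.55,0.55])

```text
clock: 30.6
eef_pos: [520.3, 2.6, 333.8]
eef_rot: [0.288, 1.558, 0.199]
wrist_force: [0.3, 0.2, -3.1]
finger_gap: 53.8
```

```bash
python3 plan.py 521.5 0.7 300 -0.085
```

```text
pos [520.3   2.6 333.8] psi0 -0.089 tilt xaxis [ 0.013  0.003 -1.   ] gap 53.8 F [ 0.3  0.2 -3.1] t 30.6
n 1 total turn [-0.2  0.7 -0.2] d [  1.2  -1.9 -33.8]
[-0.2, 0.7, -0.2] [3.38, -0.19, 0.09]
```

Request:
jog_arm(turn=[[0,0.7,-0.2],[0,0,0],[0,0,0],[0,0,0]], dp=[[2,-0.2,0.1],[3.5,0,0],[3,0,0],[0,0,0]], gripper=[0.55,0.55,0.55,0.55])

```text
clock: 31.1
eef_pos: [518.2, 0.7, 244.8]
eef_rot: [-2.931, 1.568, -3.019]
wrist_force: [0.3, -0.2, -1.5]
finger_gap: 53.5
```

```bash
python3 plan.py 521.5 0.7 213 -0.085;python3 -c "
from h import *
snap('wrist','w15');snap('scene','s5')"
```

```text
pos [518.2   0.7 244.8] psi0 -0.088 tilt xaxis [-0.003 -0.    -1.   ] gap 53.5 F [ 0.3 -0.2 -1.5] t 31.1
n 1 total turn [-0.2 -0.2  0. ] d [  3.3  -0.  -31.8]
[-0.2, -0.2, 0.0] [3.18, 0.03, 0.34]
```

View pics/s5.png

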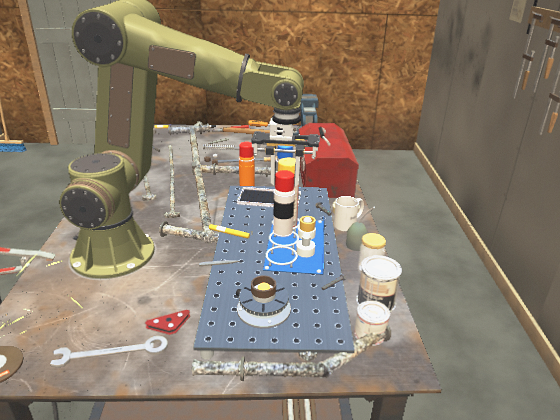

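Red can is over its middle hoop and the ring sits on the boss. Lowering.

Request:
jog_arm(turn=[[0,-0.2,0],[0,0,0],[0,0,0],[0,0,0]], dp=[[0.5,0,0.3],[1.5,0,0],[1,0,0],[0,0,0]], gripper=[0.55,0.55,0.55,0.55])

```text
clock: 31.7
eef_pos: [523.3, 0.3, 217.5]
eef_rot: [-0.044, 1.562, -0.132]
wrist_force: [-0.3, 0.4, -2.2]
finger_gap: 53.9
```

```bash
python3 plan.py 521.5 0.7 209.6 -0.085
```

```text
pos [5.233e+02 3.000e-01 2.175e+02] psi0 -0.088 tilt xaxis [ 0.009 -0.001 -1.   ] gap 53.9 F [-0.3  0.4 -2.2] t 31.7
n 1 total turn [-0.2  0.5  0. ] d [-1.8  0.4 -7.9]
[-0.2, 0.5, 0.0] [0.79, 0.02, -0.19]
```

Request:
jog_arm(turn=[[0,0.5,0],[0,0,0],[0,0,0],[0,0,0]], dp=[[0.4,0,-0.2],[0.2,0,0],[0.1,0,0],[0.1,0,0]], gripper=[0.55,0.55,0.55,0.55])

```text
clock: 32.2
eef_pos: [521.5, 0.5, 209.7]
eef_rot: [-0.672, 1.57, -0.759]
wrist_force: [-1.7, -0.0, 7.4]
finger_gap: 53.3
```

```bash
python3 plan.py 521.5 0.7 209.6 -0.085
```

```text
pos [5.215e+02 5.000e-01 2.097e+02] psi0 -0.088 tilt xaxis [ 0. -0. -1.] gap 53.3 F [-1.7 -0.   7.4] t 32.2
n 1 total turn [-0.2  0.   0. ] d [-0.   0.2 -0.1]
[-0.2, 0.0, 0.0] [0.01, 0.02, -0.0]
```

Standing on the plate (7.4 N). Release and go to the blue can.

Request:
jog_arm(turn=[[0,0,0],[0,0,0],[0,0,0],[0,0,0],[0,0,0],[0,0,0],[0,0,0]], dp=[[0,0,0],[0,0,0],[0,0,0],[-2,0,0],[-5,0,0],[-5,0,0],[0,0,0]], gripper=[0.2,0.2,0.2,0.2,0.2,0.1,0])

```text
clock: 33.08
eef_pos: [521.4, 0.5, 333.8]
eef_rot: [-0.232, 1.569, -0.32]
wrist_force: [-0.1, 0.1, -0.3]
finger_gap: 91.0
```

```bash
python3 plan.py 521 275 325 -0.113
```

```text
pos [5.214e+02 5.000e-01 3.338e+02] psi0 -0.088 tilt xaxis [ 0.001 -0.    -1.   ] gap 91.0 F [-0.1  0.1 -0.3] t 33.075
n 5 total turn [1.4 0.1 0. ] d [ -0.4 274.5  -8.8]
[0.3, 0.0, 0.0] [0.17, 5.47, -0.49]
[0.3, 0.0, 0.0] [0.17, 5.46, -0.52]
[0.3, 0.0, 0.0] [0.18, 5.46, -0.54]
[0.3, 0.0, 0.0] [0.18, 5.46, -0.57]
[0.3, 0.0, 0.0] [0.18, 5.46, -0.6]
```

Request:
jog_arm(turn=[[0.3,0,0],[0.3,0,0],[0.3,0,0],[0.3,0,0],[0.3,0,0],[0,0,0],[0,0,0]], dp=[[0,5.4,-0.5],[0,5.4,-0.5],[0,5.4,-0.5],[0,5.4,-0.6],[0,5.2,-0.6],[0,0,0],[0,0,0]], gripper=[0,0,0,0,0,0,0])

```text
clock: 33.95
eef_pos: [520.1, 276.9, 325.7]
eef_rot: [-2.502, 1.563, -2.62]
wrist_force: [-0.3, -0.5, 0.5]
finger_gap: 94.0
```

```bash
python3 plan.py 521 275.5 280 -0.113;python3 - <<'E'
from m import *
snap('wrist','w16');L=load('w16');H=hsv(L)
m=cv2.inRange(H,(95,150,150),(108,255,255))
for c in [c for c in cv2.findContours(m,0,2)[0] if cv2.contourArea(c)>1500]:
    e=cv2.fitEllipse(c);print(e[0],onz(L,e[0],257).round(1))
E
```

```text
pos [520.1 276.9 325.7] psi0 -0.118 tilt xaxis [-0.007 -0.004 -1.   ] gap 94.0 F [-0.3 -0.5  0.5] t 33.95
n 1 total turn [-0.3 -0.4  0.3] d [  0.9  -1.4 -45.7]
[-0.3, -0.4, 0.3] [4.57, -0.11, 0.14]
(276.6828918457031, 222.85018920898438) [521.2 278.4 257. ]
```

View pics/w16.png

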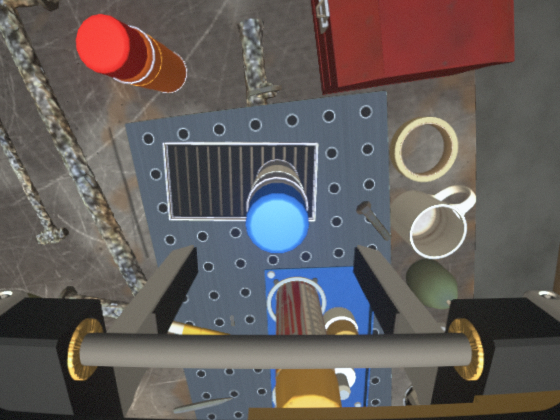

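Blue can upright on the tray (277,222), centred between the fingers.

Request:
jog_arm(turn=[[0,-0.4,0.3],[0,0,0],[0,0,0],[0,0,0]], dp=[[1.5,-0.1,0.1],[4,0,0],[4,0,0],[0,0,0]], gripper=[0.05,0.05,0.1,0.1])

```text
clock: 34.5
eef_pos: [522.1, 270.5, 229.2]
eef_rot: [0.513, 1.568, 0.389]
wrist_force: [-0.1, -0.2, 0.9]
finger_gap: 84.5
```

```bash
python3 plan.py 521 275.5 218 -0.113
```

```text
pos [522.1 270.5 229.2] psi0 -0.124 tilt xaxis [ 0.003  0.001 -1.   ] gap 84.5 F [-0.1 -0.2  0.9] t 34.5
n 1 total turn [-0.6  0.2 -0.1] d [ -1.1   5.  -11.2]
[-0.6, 0.2, -0.1] [1.12, 0.48, -0.18]
```

Request:
jog_arm(turn=[[-0.6,0.2,0],[0,0,0],[0,0,0],[0,0,0],[0,0,0],[0,0,0],[0,0,0],[0,0,0]], dp=[[0.7,0.5,-0.1],[0.4,0,0],[0,0,0],[0,0,0],[0,0,0],[0,0,0],[0,0,0],[0,0,0]], gripper=[0.1,0.1,0.1,0.55,0.55,0.55,0.55,0.55], grip_force=35)

```text
clock: 35.5
eef_pos: [523.4, 275.7, 222.9]
eef_rot: [0.801, 1.564, 0.687]
wrist_force: [-0.7, 0.4, -0.7]
finger_gap: 53.8
```

```bash
python3 plan.py 521 275.5 218 -0.113
```

```text
pos [523.4 275.7 222.9] psi0 -0.114 tilt xaxis [ 0.005  0.004 -1.   ] gap 53.8 F [-0.7  0.4 -0.7] t 35.5
n 1 total turn [-0.1  0.3 -0.3] d [-2.4 -0.2 -4.9]
[-0.1, 0.3, -0.3] [0.49, -0.05, -0.24]
```

Request:
jog_arm(turn=[[0,0,0],[0,0,0],[0,0,0],[0,0,0],[0,0,0],[0,0,0],[0,0,0],[0,0,0]], dp=[[-1.5,0,0],[-3.5,0,0],[-4,0,0],[-1,0,-2],[0,0,-4],[0,-0.5,-4],[0,-3,-2],[0,-4,0.3]], gripper=[0.55,0.55,0.55,0.55,0.55,0.55,0.55,0.55])

```text
clock: 36.5
eef_pos: [393.4, 213.6, 329.5]
eef_rot: [0.869, 1.564, 0.758]
wrist_force: [1.2, -0.3, -3.4]
finger_gap: 53.7
```

```bash
python3 plan.py 400 -85 325 -0.085
```

```text
pos [393.4 213.6 329.5] psi0 -0.111 tilt xaxis [ 0.005  0.005 -1.   ] gap 53.7 F [ 1.2 -0.3 -3.4] t 36.5
n 6 total turn [-1.5  0.3 -0.3] d [   6.6 -298.6   -4.5]
[-0.3, 0.0, -0.0] [0.05, -4.93, 0.66]
[-0.3, 0.0, -0.0] [0.06, -4.94, 0.64]
[-0.3, 0.0, -0.0] [0.06, -4.94, 0.62]
[-0.3, 0.0, -0.0] [0.06, -4.94, 0.6]
[-0.3, 0.0, -0.0] [0.07, -4.94, 0.58]
[-0.3, 0.0, -0.0] [0.07, -4.95, 0.55]
```

Request:
jog_arm(turn=[[-0.3,0,-0.1],[-0.3,0,-0.1],[-0.3,0,0],[-0.3,0,0],[-0.2,0,0],[0,0,0],[0,0,0],[0,0,0]], dp=[[0,-4.5,0.6],[0,-4.5,0.6],[0,-4.5,0.6],[0,-4.5,0.6],[0,-4.5,0.6],[0,-4,0.5],[0,-2,0.5],[0,0,0]], gripper=[0.55,0.55,0.55,0.55,0.55,0.55,0.55,0.55])

```text
clock: 37.5
eef_pos: [402.9, -84.5, 336.2]
eef_rot: [0.139, 1.559, 0.052]
wrist_force: [-0.2, -0.1, -3.9]
finger_gap: 53.7
```

```bash
python3 plan.py 514 -89.5 310 -0.085
```

```text
pos [402.9 -84.5 336.2] psi0 -0.088 tilt xaxis [ 0.011  0.001 -1.   ] gap 53.7 F [-0.2 -0.1 -3.9] t 37.5
n 2 total turn [-0.2  0.6 -0.1] d [111.1  -5.  -26.2]
[-0.1, 0.3, -0.0] [1.37, 0.24, 5.54]
[-0.1, 0.3, -0.0] [1.34, 0.23, 5.55]
```

Request:
jog_arm(turn=[[0,0.6,0],[0,0,0],[0,0,0],[0,0,0],[0,0,0]], dp=[[0,0.1,2.5],[0,0.1,4],[0,0.1,3.5],[0,0,1.2],[0,0,0]], gripper=[0.55,0.55,0.55,0.55,0.55])

```text
clock: 38.12
eef_pos: [517.0, -88.1, 339.7]
eef_rot: [0.567, 1.568, 0.481]
wrist_force: [-0.3, -0.0, -3.2]
finger_gap: 53.3
```

```bash
python3 plan.py 514 -89.5 260 -0.085
```

```text
pos [517.  -88.1 339.7] psi0 -0.086 tilt xaxis [ 0.003  0.001 -1.   ] gap 53.3 F [-0.3 -0.  -3.2] t 38.125
n 2 total turn [-0.1  0.2 -0.1] d [ -3.   -1.4 -79.7]
[-0.0, 0.1, -0.0] [3.98, -0.09, -0.16]
[-0.0, 0.1, -0.0] [3.98, -0.09, -0.15]
```

Request:
jog_arm(turn=[[0,0.2,0],[0,0,0],[0,0,0],[0,0,0]], dp=[[2,-0.1,-0.3],[3.5,0,0],[2.7,0,0],[0,0,0]], gripper=[0.55,0.55,0.55,0.55])

```text
clock: 38.62
eef_pos: [510.8, -87.3, 258.3]
eef_rot: [0.601, 1.569, 0.516]
wrist_force: [0.5, -1.0, -3.2]
finger_gap: 53.5
```

```bash
python3 plan.py 514 -89.5 224 -0.085;python3 -c "
from h import *
snap('scene','s6')"
```

```text
pos [510.8 -87.3 258.3] psi0 -0.085 tilt xaxis [ 0.002  0.001 -1.   ] gap 53.5 F [ 0.5 -1.  -3.2] t 38.625
n 1 total turn [-0.   0.1 -0.1] d [  3.2  -2.2 -34.3]
[-0.0, 0.1, -0.1] [3.43, -0.19, 0.33]
```

View pics/s6.png

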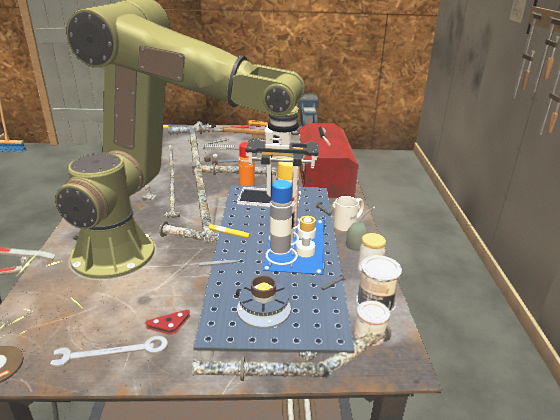

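Blue can hangs upright over the empty front hoop (281,255).

Request:
jog_arm(turn=[[0,0,0],[0,0,0],[0,0,0],[0,0,0]], dp=[[0.3,-0.2,0.3],[1.5,0,0],[1.2,0,0],[0,0,0]], gripper=[0.55,0.55,0.55,0.55])

```text
clock: 39.17
eef_pos: [514.9, -90.0, 230.6]
eef_rot: [0.044, 1.563, -0.041]
wrist_force: [-0.4, 0.7, -3.3]
finger_gap: 53.7
```

```bash
python3 plan.py 514 -89.5 224 -0.085
```

```text
pos [514.9 -90.  230.6] psi0 -0.085 tilt xaxis [ 0.008 -0.    -1.   ] gap 53.7 F [-0.4  0.7 -3.3] t 39.175
n 1 total turn [-0.   0.5 -0. ] d [-0.9  0.5 -6.6]
[-0.0, 0.5, -0.0] [0.66, 0.04, -0.1]
```

Request:
jog_arm(turn=[[0,0.2,0],[0,0,0],[0,0,0],[0,0,0]], dp=[[0.3,0,-0.1],[0.2,0,0],[0.1,0,0],[0.1,0,0]], gripper=[0.55,0.55,0.55,0.55])

```text
clock: 39.67
eef_pos: [514.2, -90.0, 224.0]
eef_rot: [0.003, 1.565, -0.083]
wrist_force: [-2.6, -1.1, 4.3]
finger_gap: 53.5
```

```bash
python3 plan.py 514 -89.5 224 -0.085
```

```text
pos [514.2 -90.  224. ] psi0 -0.085 tilt xaxis [ 0.005 -0.    -1.   ] gap 53.5 F [-2.6 -1.1  4.3] t 39.675
n 1 total turn [-0.   0.3 -0. ] d [-0.2  0.5  0. ]
[-0.0, 0.3, -0.0] [-0.0, 0.05, -0.02]
```

Contact at the expected height. Release and retreat.

Request:
jog_arm(turn=[[0,0,0],[0,0,0],[0,0,0],[0,0,0],[0,0,0],[0,0,0],[0,0,0],[0,0,0]], dp=[[0,0,0],[0,0,0],[0,0,0],[-2,0,0],[-4,0,0],[-4,0,0],[-1,0,-5],[0,0,-5]], gripper=[0.2,0.2,0.2,0.2,0.2,0.1,0.1,0])

```text
clock: 40.67
eef_pos: [413.5, -81.4, 336.9]
eef_rot: [0.005, 1.565, -0.079]
wrist_force: [-0.2, -0.4, -0.4]
finger_gap: 91.4
```

Request:
jog_arm(turn=[[0,0,0],[0,0,0],[0,0,0],[0,0,0],[0,0,0],[0,0,0],[0,0,0]], dp=[[0,-5,-2],[0,-5,0],[0,-5,0],[0,0,0],[0,0,0],[0,0,0],[0,0,0]], gripper=[0,0,0,0,0,0,0])

```text
clock: 41.55
eef_pos: [378.2, -230.5, 339.4]
eef_rot: [-0.183, 1.559, -0.264]
wrist_force: [-0.0, -0.5, 0.2]
finger_gap: 94.0
```

Run:
```python
from m import *
for n in ['wrist','top','scene']: snap(n,n+'9')
for n in ['top9','scene9','wrist9']:
    L=load(n)
    for nm,lo,hi,h in [('blue',(95,120,120),(115,255,255),260),('red',(0,150,120),(6,255,255),245),('yellow',(18,120,140),(30,255,255),280)]:
        P,u,v=pts(L,lo,hi,(h-9,h+9),(480,560,-150,140))
        if len(P)>20:print(n,nm,np.round(cv2.minEnclosingCircle(P[:,:2].astype(np.float32))[0],1),np.median(P[:,2]).round(1))
```

```text
top9 blue [513.4 -89.9] 260.5
top9 red [519.7  -2.8] 245.3
top9 yellow [530.2  88.8] 279.9
scene9 blue [512.9 -93.3] 260.5
scene9 red [517.5  -4.1] 245.9
scene9 yellow [530.2  88.4] 275.8
wrist9 blue [513.1 -90.2] 261.0
```

View pics/wrist9.png

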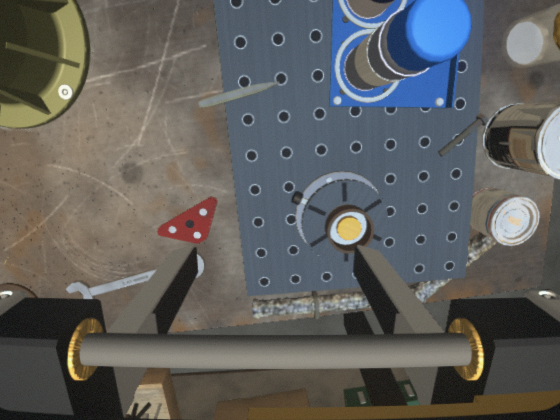

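View pics/scene9.png

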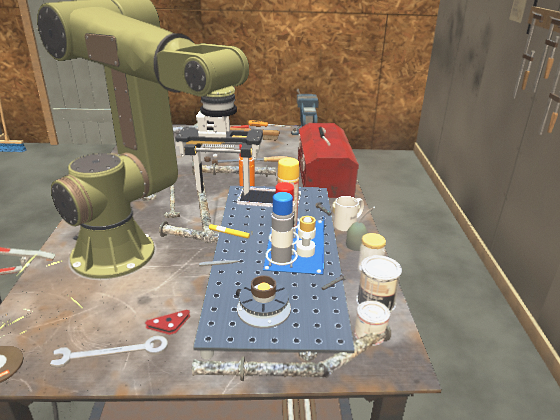

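View pics/top9.png

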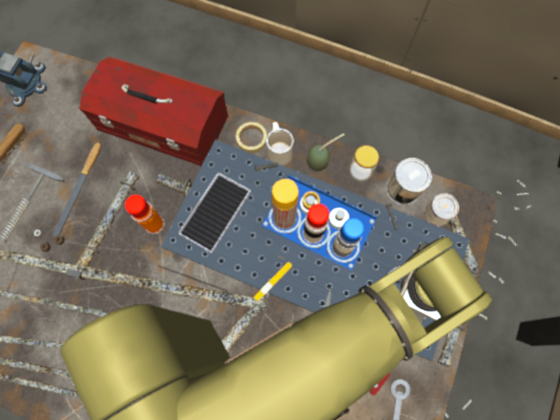

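The pictures show the blue (350,230), red (317,215) and yellow (285,192) cans upright in their hoops. The bush is on its peg, the ring is round the spigot (348,229 in the wrist view), the tray is empty and the gripper is clear.

```bash
python3 -c "
from h import *
print(order.sign_off())"
```

```text
the job is handed in; nothing more can be done
None
```

The ring is on the turntable boss, both cans are back upright in the hoops they came from, and the job is handed in at about 41.7 s. I stood the blue and then the red can on the drip tray, seated the ring over the boss, then returned red to the middle hoop and blue to the end hoop.

**Ring:** after release its top measured about 133 mm (132 expected). It was level and centred within about 2 mm of the spigot. The last wrist picture still shows it round the spigot.

**Cans and bush:** blue and red were within about 2 mm of where they started, with their cap tops at the right heights. The yellow can, the brass bush and the orange look-alike were not touched, the tray is empty and the gripper is clear.

**What disagreed:** the cameras differed by 2–4 mm in y, and the arm drifted slightly in tilt and position within multi-row moves, which I corrected along the way. My first grip on the blue can was too high, so I re-gripped it lower before lifting. Contact with the boss gave no clear force signal, so I judged the ring's seating from its height and the pictures.

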